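# Gauge the spare guide shoes for wear

### The arm

A 6-joint arm with a two-finger parallel gripper is mounted at the origin on the work surface. World frame = base frame: x ahead of the robot, y to its left, z up, the work surface at z = 0. Lengths are in m, angles in rad, forces in N, time in s.
With the tool pointing down it reaches from about 0.25 to 0.725 m from the base axis. Payload 4 kg.
Tool frame: the origin (TCP) lies on the centre line of the jaws, within the pads' length; the fingertips stand 17 mm ahead of it and the grasp point (between the pads) lies 2 mm behind it; z points along the fingers, y is the line along which they close (so a half turn about z gives the same grasp; the last joint's range is limited). The gripper opens to 85 mm and grips with 20 to 120 N. Pads are 22 mm wide; open, the fingers measure 114 mm over their backs; the gripper's body (76 mm by 85 mm) begins 54 mm behind the grasp point. The pads swing forward as they close: fully open they stand 13 mm farther back than shut.
Start: joints at [-1.338, 0.241, 0.005, 1.335, 0, 1.571], TCP at [0.115, -0.487, 0.225] pointing down, gripper open.
Joint ranges: [-2.72, 2.72], [-1.05, 1.87], [-1.09, 1.28], [-1.99, 2.15], [-1.42, 1.44], [-3.14, 3.14]. Speed limits (rad/s): [2.79, 2.79, 3.14, 3.14, 3.14, 3.14].

### API

Orientations are given as a unit quaternion [x, y, z, w].
In Python, from workcell import get_obs, imaging, order gives the robot as it stands.
- The arm moves only by the tool apply_moves, never from a script. Its argument "targets" is a list that holds one entry, the list of rows, each a list of 5 numbers: the shift along the world's x, y, z in units of 40 mm (1.0 is 40 mm), then the turn about the world's z in degrees, then the gripper command: -1 is shut, 1 is fully open, values between are in proportion. In form: [[[dx, dy, dz, turn, fingers], ...]]. A call has 1 to 8 rows; each row shifts and turns the commanded pose from where the row before left it; what a row does not reach is not made up. A row lasts 1/12 s, in which the tool goes at most 41.7 mm and 7.16 degrees, less where a joint would pass 70% of its speed; a pose out of reach is approached as far as the arm can. A call is refused whole if a number of a shift passes 1 or a number of a turn 7.16, either way. A call with a gripper value outside its range is refused whole. The fingers move at their own pace and stop on an object; the grip force is fixed at half the most. Time passes only in rows, so rows that do not move let the fingers close. It gives the time, the measured TCP pose, the force, the opening and the grip force at its end, in the units of the state.
- get_obs(): the state, without advancing time (a new reading comes with each control period).
- imaging.camera(name): name is "scene" or "top"; returns (picture, depth): 480x640x3 uint8, blue, green, red; 480x640 float32, m along the optical axis (not along the pixel's ray), 0 where there is no reading.
- imaging.get_calibration(name): a dict with "camera_matrix" (3x3 intrinsics, pixels), "k1" (the pictures are not rectified: a ray, as slopes to the right and down, at radius r is drawn at 1 + k1 r^2 times it, then the intrinsics apply), "eye" and "rotation" of the camera in the world. Camera axes: x right, y down, z forward; pixel columns grow to the right and rows downward; lengths in m; the calibration is good to about 2 mm. A picture is of the moment at which its call begins. get_calibration takes no time and is no camera call.
- order.job_done(): hands the job in; it is judged then, once.
The state is a dict: "clock": time; "joint_pos": joint angles; "joint_vel": joint speeds; "tau": joint torques, N m; "eef_pos": TCP position; "tool_rot": TCP orientation; "ft_force": force on the tool from outside, world axes, zero at the start; "ft_torque": the same for the moment, N m; "grip_width": finger opening in m; "grasp_force": force on a finger pad.
Only numpy, scipy, OpenCV 4.12 (cv2) and the standard library are available. Lean on these libraries where they do the work, as an engineer would, in place of code of your own. Each camera call takes 0.05 s, during which the arm holds its last target. There are 200 camera calls.

### The job

Check the aluminium guide shoes on the rail for wear, the widest first and on down to the narrowest: pull each one up off its sprung catch, stand it square on the bed of the bench caliper and gently slide the jaw shut on it until the shoe is pressed against the fixed jaw and contact registers on the sprung jaw, without forcing the spring to its stop. Shoes that measure 45 mm or more go standing upright in the larger steel tray, any worn narrower than that goes standing in the smaller one. Finish with the caliper jaws fully open, and leave the other things on the bench where they lie.

Things in the scene. Friction and masses are not known exactly. Their poses are not given: they have to be found in the camera images.
- shoe_wide: wide guide shoe, aluminium saddle, 60 mm wide (own y), 56 deep (x), 45 high; slot 18 wide, 30 high along y in its underside; on top a tang 24 (x) by 30 (y), 38 high, to lift it by; total height 83; about 360 g. Origin: centre of underside, z up. On its +x side a bead stands out 4 mm, 10 mm up. Starts astride the rail, y along it, underside 15 mm above the bench. May be absent (None)
- shoe_middle: middle guide shoe, aluminium saddle, 50 mm wide (own y), 56 deep (x), 45 high; slot 18 wide, 30 high along y in its underside; on top a tang 24 (x) by 30 (y), 38 high, to lift it by; total height 83; about 300 g. Origin: centre of underside, z up. On its +x side a bead stands out 4 mm, 10 mm up. Starts astride the rail, y along it, underside 15 mm above the bench. May be absent (None)
- shoe_narrow: narrow guide shoe, aluminium saddle, 40 mm wide (own y), 56 deep (x), 45 high; slot 18 wide, 30 high along y in its underside; on top a tang 24 (x) by 30 (y), 38 high, to lift it by; total height 83; about 240 g. Origin: centre of underside, z up. On its +x side a bead stands out 4 mm, 10 mm up. Starts astride the rail, y along it, underside 15 mm above the bench. May be absent (None)
- rail: fixed steel bar along its own y, 290 mm long, 14 thick, top 45 mm above the bench; base plate 150 x 290 x 10. Origin: on the bench under the bar's middle. Shoes sit at y = -90, 0, +90 mm. On its +x side a housing 40 mm high holds a sprung brass ball per place, over the shoe's bead: a straight upward pull of about 8 N plus its weight frees the shoe; it is clear of the bar once lifted 32 mm
- caliper: bench caliper fixed to the bench: dark steel bed 80 mm (own x) by 250 mm (own y), top 20 mm above the bench. The jaws close along its own y. Origin: on the bench under the bed's centre
- fixed_jaw (a point): middle of the fixed jaw's face at the level of the bed's top (20 mm above the bench); axes as the caliper's, the face looks along +y. Both jaws are 50 mm wide (x) and reach 35 mm above the bed. A shoe pressed against the fixed jaw has its origin half its width along +y from here
- post (a point): top centre of the black post, 24 x 24 mm and 34 mm high, by which the caliper's carriage is pushed along the caliper's y; 80 mm above the bench. Carriage: 44 mm long (y), 60 wide, top 46 mm above the bench. The post's axis is 62 mm behind (+y of) the unpressed face of the sliding jaw (58 mm or less once contact registers)
- jaw_slide (a joint): position of the carriage in m, 0 to 0.100: the gap between the jaws while the jaw's spring is not pressed in; grows as the jaws open (+y). Stays where left (about 7 N of friction). Starts between 0.02 and 0.06
- jaw_spring (a joint): how far the sliding jaw is pushed back into its carriage in m, 0 to 0.016: 0 when touching nothing; the spring takes 3 N to start and 0.6 N more per mm. Contact registers at 0.004 and above; the end of its travel, from 0.015, must not be reached. Width of the part = jaw_slide + jaw_spring
- tray_large: larger loose open steel tray, 200 (x) by 120 (y) mm, 22 mm high, walls and floor about 4 mm thick; origin: centre of its underside
- tray_small: smaller loose open steel tray, 120 by 120 mm, 22 mm high, walls and floor about 4 mm thick; origin: centre of its underside
- wrench: bystander: open-ended steel wrench lying flat
- hammer: bystander: hammer lying flat
- can: bystander: closed grey tin can, 66 mm diameter, 90 mm high
- offcut: bystander: offcut of dark square steel tube, 120 x 50 x 50 mm, lying
- collar: bystander: dark steel shaft collar, 64 mm outside diameter, 25 mm high, lying flat
- block: bystander: wooden packing block, 100 x 60 x 35 mm
Not all that is in view belongs to the job. Leave any orange or pink look-alike of the tray_small alone.

How it is judged:
On the way, in this order (a step that is already met when the one before it is completed fails the run):
1. the wide shoe stands square on the caliper bed, touching the fixed jaw, with the sliding jaw closed on it and its spring pressed in by at least 4 mm (y of shoe_wide in the frame of post above -0.088 m and angle between shoe_wide's own z axis and vertical below 0.1 rad and angle between the y axis of shoe_wide and the y axis of caliper, either way round below 0.12 rad and x of shoe_wide in the frame of fixed_jaw between -0.018 and 0.018 m and y of shoe_wide in the frame of fixed_jaw between 0.026 and 0.034 m and z of shoe_wide in the frame of fixed_jaw between -0.003 and 0.004 m), for 0.3 s.
2. the middle shoe stands square on the caliper bed, touching the fixed jaw, with the sliding jaw closed on it and its spring pressed in by at least 4 mm (y of shoe_middle in the frame of post above -0.083 m and angle between shoe_middle's own z axis and vertical below 0.1 rad and angle between the y axis of shoe_middle and the y axis of caliper, either way round below 0.12 rad and x of shoe_middle in the frame of fixed_jaw between -0.018 and 0.018 m and y of shoe_middle in the frame of fixed_jaw between 0.021 and 0.029 m and z of shoe_middle in the frame of fixed_jaw between -0.003 and 0.004 m), for 0.3 s.
3. the narrow shoe stands square on the caliper bed, touching the fixed jaw, with the sliding jaw closed on it and its spring pressed in by at least 4 mm (y of shoe_narrow in the frame of post above -0.078 m and angle between shoe_narrow's own z axis and vertical below 0.1 rad and angle between the y axis of shoe_narrow and the y axis of caliper, either way round below 0.12 rad and x of shoe_narrow in the frame of fixed_jaw between -0.018 and 0.018 m and y of shoe_narrow in the frame of fixed_jaw between 0.016 and 0.024 m and z of shoe_narrow in the frame of fixed_jaw between -0.003 and 0.004 m), for 0.3 s.
At the end, for the whole second after the job is handed in: Every present shoe stands upright (within 0.12 rad) and at rest on the floor of its tray (wide and middle: larger tray, narrow: smaller tray), its centre at least 20 mm inside the tray's outer edges, and the caliper carriage is open to more than 85 mm (x of shoe_wide in the frame of tray_large between -0.08 and 0.08 m and y of shoe_wide in the frame of tray_large between -0.04 and 0.04 m and z of shoe_wide in the frame of tray_large between 0 and 0.009 m and angle between each of shoe_wide, shoe_middle, shoe_narrow's own z axis and vertical below 0.12 rad and linear speed of each of shoe_wide, shoe_middle, shoe_narrow below 0.02 m/s and x of shoe_middle in the frame of tray_large between -0.08 and 0.08 m and y of shoe_middle in the frame of tray_large between -0.04 and 0.04 m and z of shoe_middle in the frame of tray_large between 0 and 0.009 m and x of shoe_narrow in the frame of tray_small between -0.04 and 0.04 m and y of shoe_narrow in the frame of tray_small between -0.04 and 0.04 m and z of shoe_narrow in the frame of tray_small between 0 and 0.009 m and value of joint jaw_slide above 0.085 m); the robot touches nothing.
It fails at once if the sliding jaw's spring is forced to the end of its travel (pressed in more than 15 mm) (value of joint jaw_spring above 0.015 m).
It fails at once if a bystander (wrench, hammer, can, offcut, collar or block) is shifted by more than 30 mm (distance of any of wrench, hammer, can, offcut, collar, block from where it was at the start of the episode above 0.03 m).
Of shoe_wide, shoe_middle, shoe_narrow only 2 to 3 are there at a start; the rules pass over those that are not, and their reading is None.
At some moment in a run one of tray_large, tray_small may be knocked a few centimetres aside while the robot is not near it.
Once in a run the grip may slacken for a moment while it holds something.
It also fails if it takes over 210 s, if anything falls off the work surface, if the arm or the gripper's body presses on something with over 40 N, if the wrist force passes 120 N, or if a joint passes its speed limit or range.

## Working session

There is one attempt and no reset: what is moved stays moved. The work goes in short steps, Python scripts to look and compute and a tool call to move; the robot and the scene stay as the last step left them, time stands still between calls to the robot, and variables do not carry over. Pictures are saved under pics/ and viewed, at most 14 in all, crops included, and the job is handed in when it is done.

Besides the shell and the picture viewer there is one more tool, called after "Call:" as name(argument=value, ...), one argument or row to a line, values as JSON. apply_moves: Moves the arm, as the interface text tells. Its arguments: {"type":"object","properties":{"targets":{"type":"array","items":{"type":"array","items":{"type":"array","items":{"type":"number"}}}}},"required":["targets"]}

```bash
mkdir -p pics
cat > h.py <<'E'
import cv2, numpy as np
from workcell import get_obs, imaging, order
def snap(n, f=None):
    p,d=imaging.camera(n)
    if f: cv2.imwrite('pics/'+f,p)
    return p,d
def rays(n,uv):
    c=imaging.get_calibration(n);K=np.array(c['camera_matrix']);uv=np.atleast_2d(np.array(uv,float))
    q=np.c_[(uv[:,0]-K[0,2])/K[0,0],(uv[:,1]-K[1,2])/K[1,1]];s=q.copy()
    for _ in range(20): s=q/(1+c['k1']*(s**2).sum(1,keepdims=True))
    return np.array(c['eye']).ravel(),np.c_[s,np.ones(len(s))],np.array(c['rotation']).reshape(3,3)
def onplane(n,uv,z):
    e,s,R=rays(n,uv);w=s@R.T
    return e+w*((z-e[2])/w[:,2])[:,None]
def cloud(n,d):
    v,u=np.mgrid[0:480,0:640];e,s,R=rays(n,np.c_[u.ravel(),v.ravel()])
    return (e+(s*d.reshape(-1,1))@R.T).reshape(480,640,3)
E
python3 - <<'E'
from h import *
for n in('top','scene'):
    p,d=snap(n,n+'0.png');np.savez(n+'0.npz',p=p,d=d);c=imaging.get_calibration(n);print(c)
o=get_obs();print(o['eef_pos'],o['tool_rot'],o['grip_width'])
E
```

```text
{'camera_matrix': array([[559.79390587,   0.        , 314.21185358],
       [  0.        , 559.79390587, 240.33469336],
       [  0.        ,   0.        ,   1.        ]]), 'k1': -0.037229543184479845, 'eye': array([0.44610604, 0.00374039, 1.38702525]), 'rotation': array([-0.7005284 ,  0.71227178, -0.03500389,  0.02652557])}
{'camera_matrix': array([[457.73541884,   0.        , 324.63809286],
       [  0.        , 457.73541884, 241.38313858],
       [  0.        ,   0.        ,   1.        ]]), 'k1': -0.04270432483997277, 'eye': array([ 1.23964763, -0.09044044,  1.10485431]), 'rotation': array([ 0.72872197,  0.62083603, -0.19272153, -0.21537252])}
[ 0.11521019 -0.48594609  0.22390076] [ 9.93233175e-01  1.16133373e-01 -1.30141822e-04 -9.39691941e-04] 0.0854236883857428
```

View pics/top0.png

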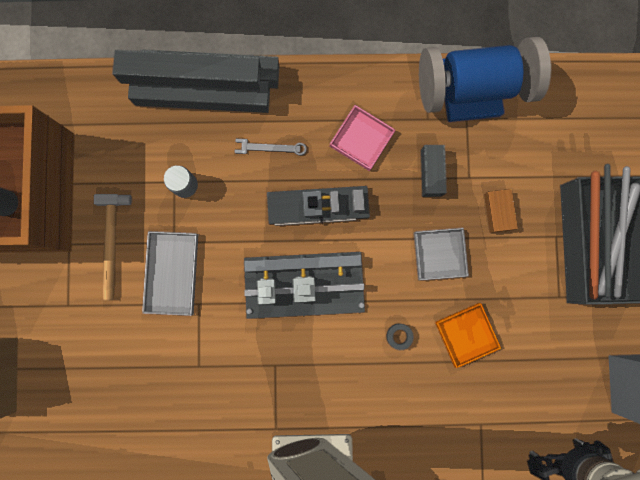

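View pics/scene0.png

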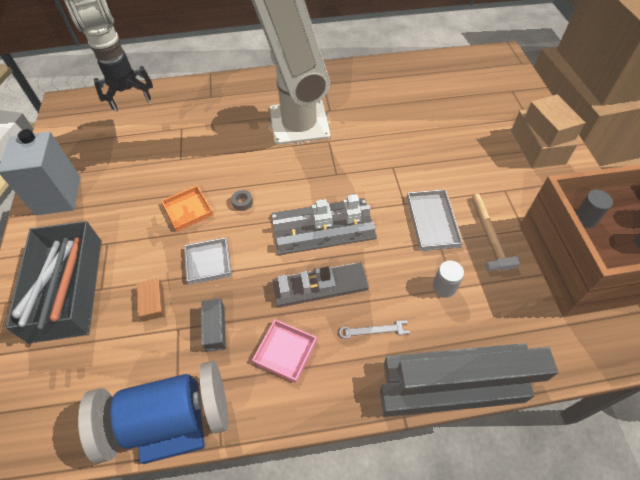

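The top view shows two shoes on the rail, at (265,290) and (304,287), with the place at (340,270) empty. The caliper is at (318,205), its fixed jaw, carriage and post at the right. The trays are steel large (171,273) and steel small (442,254).
Look-alikes: orange tray (468,335), pink tray (363,137) and steel small (442,254), so I take the steel one. The bench offcut (433,170) and collar (400,336) are bystanders.

Run:
```python
import re
s=open('h.py').read()
s=s.replace("import cv2, numpy as np","import cv2, numpy as np\nfrom scipy.spatial.transform import Rotation as Ro")
s=s.replace("np.array(c['rotation']).reshape(3,3)","Ro.from_quat(c['rotation']).as_matrix()")
open('h.py','w').write(s)
from h import *
T=np.load('top0.npz');p,d=T['p'],T['d'];P=cloud('top',d)
c=p[165:330,225:385];cv2.imwrite('pics/crop.png',cv2.resize(c,None,fx=4.8,fy=3.6*4.8/3.6,interpolation=cv2.INTER_CUBIC)[:600])
hsv=cv2.cvtColor(p,cv2.COLOR_BGR2HSV)
print('table z',P[380,200],P[150,200])
# height bands per region
def band(x0,x1,y0,y1,z0,z1,name):
    m=np.zeros((480,640),np.uint8);r=P[y0:y1,x0:x1,2];m[y0:y1,x0:x1]=((r>z0)&(r<z1)&(d[y0:y1,x0:x1]>0))*255
    n,l,st,ce=cv2.connectedComponentsWithStats(m)
    for i in range(1,n):
        if st[i,4]>12:
            q=P[l==i];R=cv2.minAreaRect(q[:,:2].astype(np.float32)*1000)
            print(name,st[i].tolist(),q.mean(0).round(4),'rect',np.round(R[0],1),np.round(R[1],1),round(R[2],1))
band(235,385,240,330,.09,.12,'tang')
band(235,385,240,330,.055,.066,'saddle')
band(235,385,240,330,.036,.049,'rail/housing')
band(235,385,240,330,.005,.018,'base')
band(255,380,175,235,.07,.09,'post')
band(255,380,175,235,.04,.062,'jaws')
band(255,380,175,235,.012,.026,'bed')
g=((hsv[...,1]<40)&(hsv[...,2]>90)).astype(np.uint8)*255
for nm,(a,b,cc,e) in dict(L=(135,205,225,322),S=(405,480,222,288)).items():
    m=np.zeros_like(g);m[cc:e,a:b]=g[cc:e,a:b];ct=max(cv2.findContours(m,0,2)[0],key=cv2.contourArea)
    w=onplane('top',ct[:,0],.022);R=cv2.minAreaRect(w[:,:2].astype(np.float32)*1000);print(nm,R)
```

```text
table z [0.23021057 0.269761   0.00303543] [0.79923651 0.26942033 0.00474775]
tang [298, 285, 13, 11, 131] [0.4454 0.0129 0.0991] rect [444.5  12.7] [27.6 22.9] 89.0
tang [259, 287, 13, 11, 134] [0.4422 0.1024 0.0987] rect [441.5 102.3] [28.2 22.9] 89.4
saddle [293, 278, 23, 24, 356] [0.4455 0.0127 0.0609] rect [445.5  12.8] [55.8 49.9] 2.0
saddle [258, 280, 18, 24, 253] [0.442  0.1015 0.0607] rect [442.4 101.6] [40.3 54.2] 89.1
rail/housing [244, 253, 118, 26, 1332] [0.5085 0.0147 0.041 ] rect [502.   14.9] [ 53.1 281.9] 2.1
rail/housing [315, 284, 49, 8, 251] [ 0.4486 -0.0724  0.0453] rect [448.6 -71. ] [ 13.9 115.9] 2.0
rail/housing [275, 288, 19, 7, 98] [0.4438 0.0617 0.0453] rect [443.8  60.9] [14.  43.8] 2.4
rail/housing [245, 290, 13, 6, 63] [0.4406 0.1397 0.0451] rect [440.6 139.7] [29.4 11.9] 89.1
base [343, 249, 19, 7, 68] [ 0.5333 -0.1062  0.0104] rect [ 535.3 -106.6] [13.2 45.7] 3.5
base [306, 252, 34, 6, 107] [ 0.53   -0.0303  0.0113] rect [530.2 -33.5] [ 9.3 81.7] 3.0
base [268, 255, 34, 5, 109] [0.5267 0.0616 0.011 ] rect [526.6  59.8] [ 8.3 81.1] 2.2
base [244, 256, 2
[... 475 characters left out ...]
0812] rect [653.2 -10.5] [21.3 24.9] 89.1
jaws [303, 191, 21, 26, 340] [ 0.6512 -0.0107  0.0473] rect [653.2 -12. ] [60.4 46.7] 2.9
jaws [323, 191, 16, 22, 189] [ 0.6554 -0.0611  0.0533] rect [655.5 -55.4] [50.5 34.4] 5.5
jaws [353, 190, 12, 22, 214] [ 0.6578 -0.1207  0.0554] rect [ 658.5 -121.3] [50.6 24.4] 4.2
bed [267, 186, 103, 40, 2266] [ 0.6498 -0.0128  0.0205] rect [650.1 -25. ] [ 88.8 250.5] 2.7
bed [322, 199, 9, 9, 70] [ 0.6579 -0.0442  0.0208] rect [657.  -44.4] [19.9 20.5] 88.6
L ((491.6231384277344, 340.7579345703125), (119.93502807617188, 200.0223846435547), 86.42961120605469)
S ((527.3242797851562, -324.093994140625), (119.51830291748047, 123.3354263305664), 3.5792155265808105)
```

View pics/crop.png

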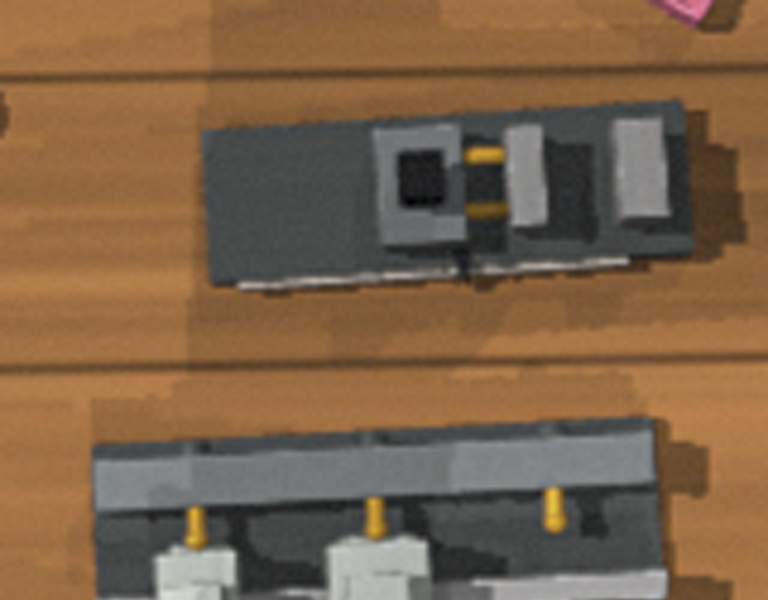

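The close crop confirms the choice. The two shoes have saddles 50 mm (y 0.013) and 40 mm (y 0.102) wide, so wide is absent, and the heights match (tang 0.098, post 0.080). The caliper opens along +y, so I first travel to the post.

Call:
apply_moves(
  targets=[
    [[0.75, 0.66, 0, -5.4, 0.06], [0.75, 0.66, 0, -5.4, 0.06], [0.75, 0.66, 0, 0, 0.06], [0.75, 0.66, 0, 0, 0.06], [0.75, 0.66, 0, 0, 0.06], [0.75, 0.66, 0, 0, 0.06], [0.75, 0.66, 0, 0, 0.06], [0.75, 0.66, 0, 0, 0.06]],
  ],
)

```text
clock: 0.77
eef_pos: [0.3562, -0.2736, 0.2245]
tool_rot: [1.0, 0.022, -0.0, -0.0]
ft_force: [1.4, -0.8, 0.2]
grip_width: 0.0453
grasp_force: 0.0
```

Call:
apply_moves(
  targets=[
    [[0.75, 0.66, 0, 0, 0.06], [0.75, 0.66, 0, 0, 0.06], [0.75, 0.66, 0, 0, 0.06], [0.75, 0.66, 0, 0, 0.06], [0.75, 0.66, 0, 0, 0.06], [0.75, 0.66, 0, 0, 0.06], [0.75, 0.66, 0, 0, 0.06], [0, 0, 0, 0, 0.06]],
  ],
)

```text
clock: 1.43
eef_pos: [0.5695, -0.0854, 0.2228]
tool_rot: [1.0, 0.026, 0.0, -0.001]
ft_force: [0.3, -1.3, 0.5]
grip_width: 0.0453
grasp_force: 0.0
```

```bash
cat >> h.py <<'E'
def st():
    o=get_obs();R=Ro.from_quat(o['tool_rot']).as_matrix();y=R[:,1]
    print('t',round(o['clock'],2),'tcp',np.round(o['eef_pos'],4),'yline',round(np.degrees(np.arctan2(y[1],y[0]))%180,2),'tilt',R[2,2].round(4),'w',round(o['grip_width'],4),'g',round(o['grasp_force'],1),'F',np.round(o['ft_force'],1))
E
python3 -c "
from h import *;st()"
```

```text
t 1.43 tcp [ 0.5695 -0.0854  0.2228] yline 92.93 tilt -1.0 w 0.0453 g 0.0 F [ 0.3 -1.3  0.5]
```

Call:
apply_moves(
  targets=[
    [[0.7, 0.62, 0, 0, 0.06], [0.7, 0.62, 0, 0, 0.06], [0.69, 0.62, 0, 0, 0.06], [0, 0, -0.7, 0, 0.06], [0, 0, -0.7, 0, 0.06], [0, 0, -0.7, 0, 0.06], [0, 0, -0.6, 0, 0.06], [0, 0, 0, 0, 0.06]],
  ],
)

```text
clock: 2.1
eef_pos: [0.6443, -0.016, 0.1096]
tool_rot: [1.0, 0.022, -0.006, -0.0]
ft_force: [-0.8, -1.7, -1.3]
grip_width: 0.0453
grasp_force: 0.0
```

Call:
apply_moves(
  targets=[
    [[0, 0, -0.3, 0, 0.06], [0, 0, -0.3, 0, 0.06], [0, 0, -0.3, 0, 0.06], [0, 0, -0.1, 0, 0.06], [0, 0, 0, 0, 0.06]],
  ],
)

```text
clock: 2.52
eef_pos: [0.6483, -0.0163, 0.0764]
tool_rot: [1.0, 0.022, -0.001, -0.0]
ft_force: [-0.2, -0.2, -1.1]
grip_width: 0.0452
grasp_force: 0.0
```

```bash
python3 -c "
from h import *;st();p,d=snap('scene');cv2.imwrite('pics/a.png',cv2.resize(p[180:330,240:440],None,fx=4,fy=4))"
```

```text
t 2.52 tcp [ 0.6483 -0.0163  0.0764] yline 92.52 tilt -1.0 w 0.0452 g 0.0 F [-0.2 -0.2 -1.1]
```

View pics/a.png

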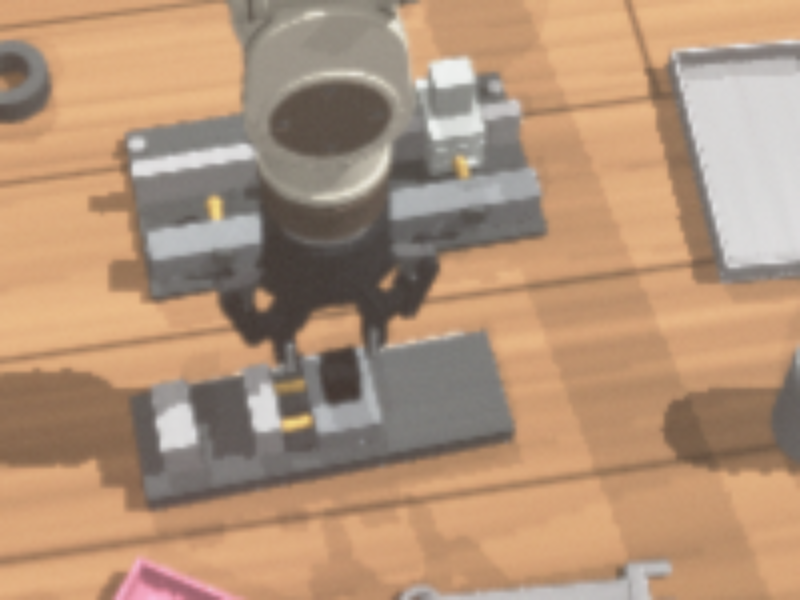

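The picture shows the open fingers at crop (288,352) and (375,345), with the post at (340,375) between them in y. I want to check whether the fingers are far enough forward in x.

```bash
python3 -c "
from h import *;p,d=snap('scene');P=cloud('scene',d)
print(onplane('scene',[[240+375/4,180+352/4],[240+290/4,180+358/4]],.062).round(4))
for u,v in [(375,335),(290,345),(340,365),(340,355),(340,385)]: print(u,v,P[180+v//4,240+u//4].round(4))
p,d=snap('top');P=cloud('top',d);m=(P[...,2]>.055)&(P[...,0]>.55)&(P[...,0]<.7)&(abs(P[...,1])<.1)&(P[...,2]<.085)&(p.max(2)<60)&(d>0);print(m.sum(),P[m].mean(0) if m.any() else 0, P[m].min(0),P[m].max(0))"
```

```text
[[ 0.6402  0.0136  0.062 ]
 [ 0.6356 -0.0423  0.062 ]]
375 335 [0.659  0.0084 0.1201]
290 345 [ 0.6595 -0.0448  0.1207]
340 365 [ 0.6548 -0.0118  0.0784]
340 355 [ 0.646  -0.0104  0.0785]
340 385 [ 0.6646 -0.0135  0.0697]Traceback (most recent call last):
  File "<string>", line 5, in <module>
    p,d=snap('top');P=cloud('top',d);m=(P[...,2]>.055)&(P[...,0]>.55)&(P[...,0]<.7)&(abs(P[...,1])<.1)&(P[...,2]<.085)&(p.max(2)<60)&(d>0);print(m.sum(),P[m].mean(0) if m.any() else 0, P[m].min(0),P[m].max(0))
                                                                                                                                                                                         ~~~~~~~~^^^
    return umr_minimum(a, axis, None, out, keepdims, initial, where)
ValueError: zero-size array to reduction operation minimum which has no identity
```

```bash
python3 -c "
from h import *;p,d=snap('scene');P=cloud('scene',d)
for u in (333,334,335,312,313): 
  for v in range(258,276,2): print(u,v,p[v,u],P[v,u].round(3))
cv2.imwrite('pics/b.png',cv2.resize(p[240:300,290:360],None,fx=10,fy=10,interpolation=0))"
```

```text
333 258 [58 62 70] [0.666 0.007 0.155]
333 260 [61 66 72] [0.659 0.008 0.135]
333 262 [ 96  99 103] [0.66  0.008 0.127]
333 264 [117 120 123] [0.659 0.008 0.115]
333 266 [115 119 120] [0.661 0.008 0.109]
333 268 [117 119 121] [0.661 0.008 0.098]
333 270 [117 118 120] [0.622 0.015 0.019]
333 272 [118 119 120] [0.629 0.013 0.022]
333 274 [133 134 134] [0.634 0.013 0.02 ]
334 258 [61 65 72] [0.664 0.01  0.152]
334 260 [61 64 72] [0.659 0.011 0.134]
334 262 [82 84 90] [0.658 0.011 0.122]
334 264 [ 99 100 105] [0.656 0.011 0.11 ]
334 266 [102 104 107] [0.654 0.012 0.097]
334 268 [117 118 121] [0.614 0.019 0.015]
334 270 [113 115 117] [0.622 0.018 0.019]
334 272 [119 119 119] [0.629 0.016 0.021]
334 274 [118 119 121] [0.633 0.016 0.017]
335 258 [61 65 71] [0.659 0.013 0.142]
335 260 [62 64 73] [0.66  0.013 0.134]
335 262 [61 65 72] [0.654 0.014 0.115]
335 264 [78 81 87] [0.654 0.014 0.106]
335 266 [ 93  95 101] [0.654 0.014 0.095]
335 268 [119 122 123] [0.617 0.021 0.021]
335 270 [118 120 121] [0.622 0.02  0.018]
335 272 [118 119 120] [0.627 0.019 0.016]
335 274 [117 119 121] [0.634 0.018 0.018]
312 258 [55 60 68] [ 0.664 -0.044  0.166]
312 260 [59 63 72] [ 0.666 -0.044  0.16 ]
312 262 [59 63 72] [ 0.667 -0.045  0.153]
312 264 [58 61 71] [ 0.661 -0.045  0.133]
312 266 [ 95  97 101] [ 0.66  -0.045  0.122]
312 268 [116 118 121] [ 0.66  -0.045  0.112]
312 270 [121 122 125] [ 0.661 -0.046  0.104]
312 272 [118 121 124] [ 0.661 -0.046  0.093]
312 274 [80 89 98] [ 0.625 -0.044  0.021]
313 258 [57 64 70] [ 0.667 -0.042  0.17 ]
313 260 [57 62 70] [ 0.667 -0.042  0.162]
313 262 [59 66 77] [ 0.667 -0.042  0.151]
313 264 [ 75  90 109] [ 0.662 -0.042  0.134]
313 266 [ 95 101 110] [ 0.66  -0.042  0.122]
313 268 [ 99 104 110] [ 0.659 -0.043  0.11 ]
313 270 [110 112 116] [ 0.66  -0.043  0.102]
313 272 [116 119 123] [ 0.659 -0.043  0.09 ]
313 274 [ 83  95 107] [ 0.627 -0.041  0.023]
```

View pics/b.png

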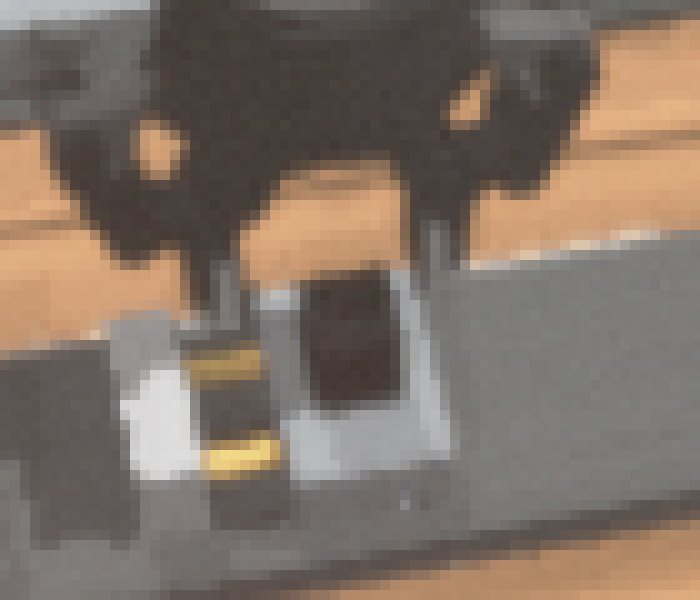

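The fingertips appear to end near z 0.09, higher than the TCP reading suggests. I centre on the post in x and y and descend carefully.

Call:
apply_moves(
  targets=[
    [[0.1, 0.12, -0.1, 0, 0.06], [0, 0, -0.1, 0, 0.06], [0, 0, 0, 0, 0.06], [0, 0, 0, 0, 0.06]],
  ],
)

```text
clock: 3.05
eef_pos: [0.6526, -0.0111, 0.0682]
tool_rot: [1.0, 0.022, -0.001, 0.0]
ft_force: [0.0, 0.2, -0.6]
grip_width: 0.0452
grasp_force: 0.0
```

```bash
cat >> h.py <<'E'
def tips():
    st();p,d=snap('scene');P=cloud('scene',d);o=get_obs()['eef_pos']
    a=np.abs(P-o);m=(d>0)&(a[...,0]<.02)&(a[...,1]<.06)&(P[...,2]>o[2]-.03)&(P[...,2]<o[2]+.08)
    for s in(-1,1):
        k=m&((P[...,1]-o[1])*s>.014)&((P[...,1]-o[1])*s<.05);q=P[k];print('side',s,len(q),'zs',np.sort(q[:,2])[:12].round(3))
    return P
E
python3 -c "
from h import *;tips()"
```

```text
t 3.05 tcp [ 0.6526 -0.0111  0.0682] yline 92.56 tilt -1.0 w 0.0452 g 0.0 F [ 0.   0.2 -0.6]
side -1 222 zs [0.038 0.038 0.039 0.039 0.039 0.039 0.04  0.04  0.04  0.04  0.04  0.04 ]
side 1 176 zs [0.041 0.041 0.041 0.042 0.043 0.043 0.044 0.044 0.044 0.044 0.044 0.045]
```

Call:
apply_moves(
  targets=[
    [[0, 0, 0, 0, -1], [0, 0, 0, 0, -1], [0, 0, 0, 0, -1], [0, 0, 0, 0, -1], [0, 0, 0, 0, -1], [0, 0, 0, 0, -1]],
  ],
)

```text
clock: 3.6
eef_pos: [0.653, -0.011, 0.0692]
tool_rot: [1.0, 0.022, 0.0, -0.0]
ft_force: [-1.6, 1.8, 3.3]
grip_width: 0.0213
grasp_force: 58.9
```

Call:
apply_moves(
  targets=[
    [[-0.01, 0.2, 0, 0, -1], [-0.01, 0.2, 0, 0, -1], [-0.01, 0.2, 0, 0, -1], [-0.01, 0.2, 0, 0, -1], [-0.01, 0.2, 0, 0, -1], [-0.01, 0.2, 0, 0, -1], [0, 0, 0, 0, -1], [0, 0, 0, 0, -1]],
  ],
)

```text
clock: 4.27
eef_pos: [0.6509, 0.0315, 0.0691]
tool_rot: [1.0, 0.025, 0.0, 0.001]
ft_force: [-2.4, -5.3, 4.2]
grip_width: 0.0214
grasp_force: 59.1
```

Call:
apply_moves(
  targets=[
    [[0, 0.1, 0, 0, -1], [0, 0.1, 0, 0, -1], [0, 0, 0, 0, -1], [0, 0, 0, 0, -1]],
  ],
)

```text
clock: 4.6
eef_pos: [0.6507, 0.0356, 0.0691]
tool_rot: [1.0, 0.027, -0.0, -0.0]
ft_force: [-3.1, -6.2, 4.6]
grip_width: 0.0215
grasp_force: 59.3
```

```bash
cat >> h.py <<'E'
def cal(P,d,y1=.12):
    # caliper pieces from cloud, own frame y measured along caliper axis
    u=np.array([-np.sin(np.radians(2.7)),np.cos(np.radians(2.7))]);c=np.array([.6527,-.0107])
    Y=(P[...,:2]-c)@u;X=(P[...,:2]-c)@np.array([u[1],-u[0]]);z=P[...,2]
    return X,Y,z
E
python3 -c "
from h import *;st()
for n in('top','scene'):
  P0=np.load(n+'0.npz');d=P0['d'];P=cloud(n,d);X,Y,z=cal(P,d)
  def rng(m,t): print(n,t,m.sum(),np.percentile(Y[m],[1,5,50,95,99]).round(4),np.percentile(X[m],[2,98]).round(4))
  rng((abs(X)<.018)&(Y<-.085)&(Y>-.16)&(z>.049)&(z<.062),'fixedtop')
  rng((abs(X)<.02)&(Y<-.03)&(Y>-.085)&(z>.049)&(z<.062),'slidetop')
  rng((abs(X)<.015)&(Y<.03)&(Y>-.03)&(z>.072)&(z<.09),'post')
  rng((abs(X)<.05)&(abs(Y)<.2)&(z>.015)&(z<.025),'bed')
"
```

```text
t 4.6 tcp [0.6507 0.0356 0.0691] yline 93.11 tilt -1.0 w 0.0215 g 59.3 F [-3.1 -6.2  4.6]
top fixedtop 147 [-0.1225 -0.1217 -0.1102 -0.0993 -0.0986] [-0.0171  0.0173]
top slidetop 121 [-0.0614 -0.0607 -0.0528 -0.0446 -0.0439] [-0.0184  0.0185]
top post 106 [-0.0111 -0.0103 -0.0004  0.0107  0.0113] [-0.0115  0.0121]
top bed 2138 [-0.137  -0.1296  0.0183  0.1016  0.1091] [-0.041   0.0394]
scene fixedtop 113 [-0.1252 -0.1242 -0.1132 -0.1026 -0.1018] [-0.017   0.0173]
scene slidetop 89 [-0.0643 -0.0634 -0.0551 -0.0473 -0.0466] [-0.0181  0.0189]
scene post 82 [-0.014  -0.013  -0.0024  0.0079  0.0093] [-0.0099  0.0134]
scene bed 1678 [-0.1396 -0.133   0.0058  0.0987  0.1062] [-0.0376  0.0412]
```

Call:
apply_moves(
  targets=[
    [[-0.01, 0.2, 0, 0, -1], [-0.01, 0.2, 0, 0, -1], [0, 0, 0, 0, -1], [0, 0, 0, 0, -1]],
  ],
)

```text
clock: 4.93
eef_pos: [0.6502, 0.0452, 0.0691]
tool_rot: [0.999, 0.033, -0.0, -0.003]
ft_force: [-3.0, -5.2, 4.9]
grip_width: 0.0217
grasp_force: 59.4
```

Call:
apply_moves(
  targets=[
    [[0, 0, 0, 0, 0.06], [0, 0, 0, 0, 0.06], [0, 0, 0, 0, 0.06], [0, 0, 0.5, 0, 0.06], [0, 0, 0.9, -1.2, 0.06], [0, 0, 0.9, 0, 0.06], [0, 0, 0.9, 0, 0.06], [-0.5, 0, 0, 0, 0.06]],
  ],
)

```text
clock: 5.6
eef_pos: [0.6387, 0.0425, 0.2062]
tool_rot: [0.999, 0.029, 0.01, -0.008]
ft_force: [1.0, 0.1, 2.1]
grip_width: 0.0455
grasp_force: 0.0
```

Call:
apply_moves(
  targets=[
    [[-0.8, -0.15, 0, 0, 0.2], [-0.8, -0.15, 0, 0, 0.2], [-0.8, -0.15, 0, 0, 0.2], [-0.8, -0.15, 0, 0, 0.2], [-0.8, -0.15, 0, 0, 0.2], [-0.6, -0.1, 0, 0, 0.2], [0, 0, 0, 0, 0.2], [0, 0, 0, 0, 0.2]],
  ],
)

```text
clock: 6.27
eef_pos: [0.4463, 0.0079, 0.1972]
tool_rot: [1.0, 0.029, 0.0, -0.008]
ft_force: [1.7, 0.6, 0.2]
grip_width: 0.051
grasp_force: 0.0
```

```bash
python3 -c "
from h import *;st()
p,d=snap('top');P=cloud('top',d);X,Y,z=cal(P,d)
m=(abs(X)<.015)&(Y<.12)&(Y>0)&(z>.072)&(z<.09);print('post Y',np.percentile(Y[m],[1,50,99]))
m=(abs(X)<.018)&(Y<.1)&(Y>-.09)&(z>.049)&(z<.062);print('slideface',np.percentile(Y[m],[1,99]))"
```

```text
t 6.27 tcp [0.4463 0.0079 0.1972] yline 93.36 tilt -0.9999 w 0.051 g 0.0 F [1.7 0.6 0.2]
post Y [0.0439111  0.05575101 0.06743014]
slideface [-0.00579737  0.07636758]
```

Call:
apply_moves(
  targets=[
    [[-0.02, 0.12, -0.5, -1.2, 0.2], [0, 0, -0.6, 0, 0.2], [0, 0, -0.6, 0, 0.2], [0, 0, -0.5, 0, 0.2], [0, 0, -0.3, 0, 0.2], [0, 0, -0.25, 0, 0.2], [0, 0, 0, 0, 0.2], [0, 0, 0, 0, 0.2]],
  ],
)

```text
clock: 6.98
eef_pos: [0.4468, 0.0127, 0.0862]
tool_rot: [1.0, 0.019, -0.001, -0.008]
ft_force: [-0.6, 0.3, -0.1]
grip_width: 0.0512
grasp_force: 0.0
```

Call:
apply_moves(
  targets=[
    [[-0.03, 0, 0, 0, -1], [0, 0, 0, 0, -1], [0, 0, 0, 0, -1], [0, 0, 0, 0, -1], [0, 0, 0, 0, -1], [0, 0, 0, 0, -1]],
  ],
)

```text
clock: 7.48
eef_pos: [0.4459, 0.0128, 0.0878]
tool_rot: [1.0, 0.019, 0.001, -0.008]
ft_force: [-0.6, 0.9, 5.8]
grip_width: 0.0268
grasp_force: 59.3
```

Call:
apply_moves(
  targets=[
    [[0, 0, 0.1, 0, -1], [0, 0, 0.15, 0, -1], [0, 0, 0.2, 0, -1], [0, 0, 0.3, 0, -1], [0, 0, 0.3, 0, -1], [0, 0, 0.3, 0, -1], [0, 0, 0, 0, -1], [0, 0, 0, 0, -1]],
  ],
)

```text
clock: 8.15
eef_pos: [0.4448, 0.0122, 0.1407]
tool_rot: [1.0, 0.019, -0.0, -0.007]
ft_force: [-0.4, -0.2, -3.6]
grip_width: 0.0269
grasp_force: 64.7
```

```bash
python3 -c "
from h import *;st();p,d=snap('scene');cv2.imwrite('pics/c.png',cv2.resize(p[160:310,240:440],None,fx=4,fy=4))"
```

```text
t 8.15 tcp [0.4448 0.0122 0.1407] yline 92.15 tilt -0.9999 w 0.0269 g 64.7 F [-0.4 -0.2 -3.6]
```

View pics/c.png

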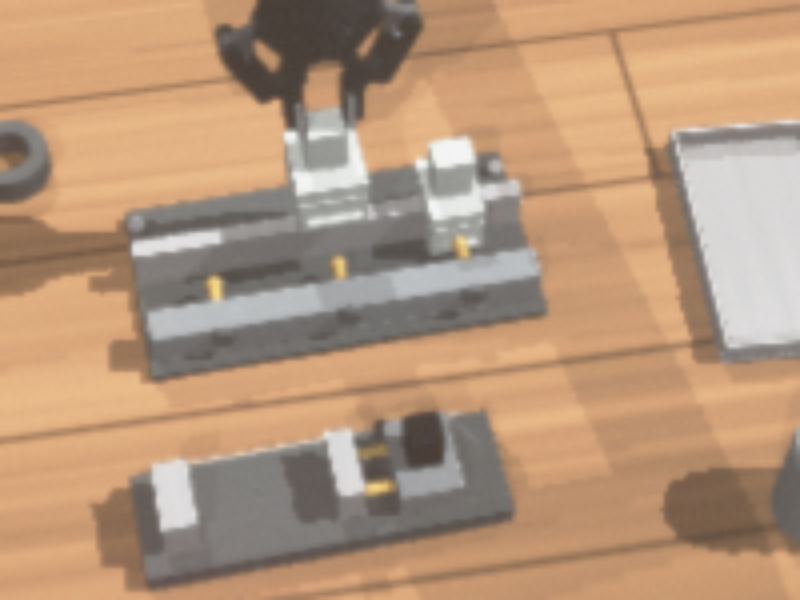

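The middle shoe hangs in the grip, clear of the bar (crop 330,165). Now I carry it to the caliper.

Call:
apply_moves(
  targets=[
    [[0, 0, 0.45, 0.5, -1], [0.6, -0.27, 0, 0, -1], [0.8, -0.34, 0, 0, -1], [0.8, -0.34, 0, 0, -1], [0.8, -0.34, 0, 0, -1], [0.8, -0.34, 0, 0, -1], [0.8, -0.34, 0, 0, -1], [0.6, -0.27, 0, 0, -1]],
  ],
)

```text
clock: 8.87
eef_pos: [0.6542, -0.0784, 0.1563]
tool_rot: [1.0, 0.023, -0.001, -0.008]
ft_force: [0.6, -0.9, -2.1]
grip_width: 0.0267
grasp_force: 64.7
```

Call:
apply_moves(
  targets=[
    [[0, 0, 0, 0, -1], [0, 0, 0, 0, -1], [0, 0, 0, 0, -1]],
  ],
)

```text
clock: 9.12
eef_pos: [0.6513, -0.077, 0.1565]
tool_rot: [1.0, 0.023, -0.002, -0.008]
ft_force: [0.4, 0.9, -3.6]
grip_width: 0.0262
grasp_force: 64.7
```

```bash
python3 -c "
from h import *;st()"
```

```text
t 9.12 tcp [ 0.6513 -0.077   0.1565] yline 92.65 tilt -0.9999 w 0.0262 g 64.7 F [ 0.4  0.9 -3.6]
```

Call:
apply_moves(
  targets=[
    [[0.11, -0.1, -0.1, 0, -1], [0, 0, -0.3, 0, -1], [0, 0, -0.4, 0, -1], [0, 0, -0.3, 0, -1], [0, 0, -0.2, 0, -1], [0, 0, -0.1, 0, -1], [0, 0, 0, 0, -1], [0, 0, 0, 0, -1]],
  ],
)

```text
clock: 9.78
eef_pos: [0.6573, -0.0811, 0.1033]
tool_rot: [1.0, 0.023, 0.0, -0.008]
ft_force: [-0.5, 1.0, -2.4]
grip_width: 0.0272
grasp_force: 64.7
```

```bash
python3 -c "
from h import *;st();p,d=snap('scene');cv2.imwrite('pics/d.png',cv2.resize(p[180:330,240:440],None,fx=4,fy=4))"
```

```text
t 9.78 tcp [ 0.6573 -0.0811  0.1033] yline 92.67 tilt -0.9999 w 0.0272 g 64.7 F [-0.5  1.  -2.4]
```

View pics/d.png

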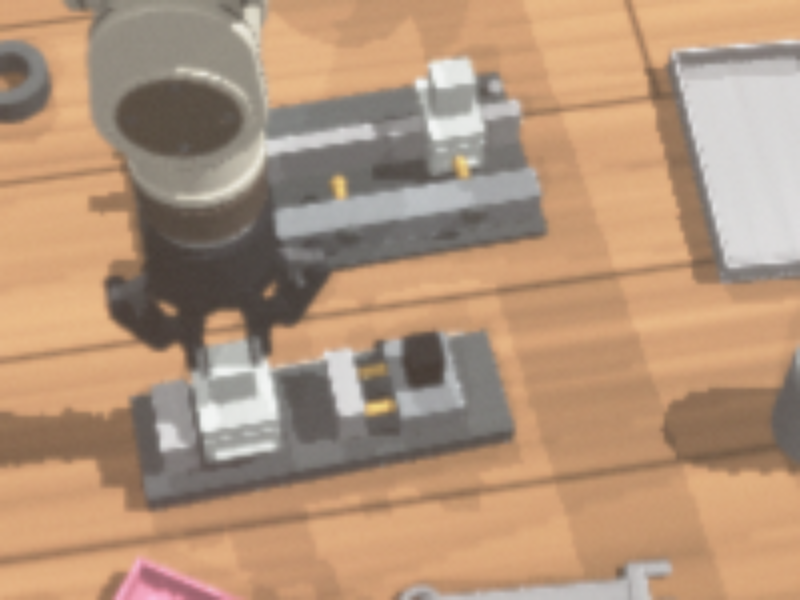

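The shoe (crop 235,415) hangs just over the bed, beside the fixed jaw. I lower it to contact.

Call:
apply_moves(
  targets=[
    [[0, 0, -0.12, 0, -1], [0, 0, -0.08, 0, -1], [0, 0, 0, 0, -1], [0, 0, 0, 0, -1]],
  ],
)

```text
clock: 10.17
eef_pos: [0.657, -0.0812, 0.0944]
tool_rot: [1.0, 0.023, -0.001, -0.008]
ft_force: [-1.2, 0.2, -2.8]
grip_width: 0.0269
grasp_force: 64.7
```

Call:
apply_moves(
  targets=[
    [[0, 0, -0.06, 0, -1], [0, 0, 0, 0, -1], [0, 0, 0, 0, -1]],
  ],
)

```text
clock: 10.42
eef_pos: [0.6577, -0.0811, 0.093]
tool_rot: [1.0, 0.023, 0.0, -0.008]
ft_force: [-0.5, -0.5, 0.0]
grip_width: 0.0267
grasp_force: 65.1
```

Call:
apply_moves(
  targets=[
    [[0, 0, 0, 0, 0.1], [0, 0, 0, 0, 0.1], [0, 0, 0, 0, 0.1], [0, 0, 0.3, 0, 0.1], [0, 0, 0.6, 0, 0.1], [0, 0, 0.8, 0, 0.1], [0, 0.4, 0, 0, 0.06], [0, 0.8, 0, 0, 0.06]],
  ],
)

```text
clock: 11.08
eef_pos: [0.6596, -0.0364, 0.1639]
tool_rot: [1.0, 0.02, 0.004, -0.007]
ft_force: [0.1, 0.3, -2.1]
grip_width: 0.0453
grasp_force: 0.0
```

Call:
apply_moves(
  targets=[
    [[-0.06, 0.8, 0, 0, 0.06], [-0.06, 0.8, 0, 0, 0.06], [-0.05, 0.35, 0, 0, 0.06], [0, 0, 0, 0, 0.06], [0, 0, 0, 0, 0.06]],
  ],
)

```text
clock: 11.5
eef_pos: [0.6508, 0.0407, 0.1606]
tool_rot: [1.0, 0.028, 0.0, -0.009]
ft_force: [0.5, 0.4, -0.8]
grip_width: 0.045
grasp_force: 0.0
```

```bash
cat >> h.py <<'E'
def look():
    st();p,d=snap('top');P=cloud('top',d);X,Y,z=cal(P,d)
    k=(abs(X)<.016)&(Y>-.11)&(Y<.0)&(z>.094)&(z<.112)
    if k.sum()>20: print('tang',k.sum(),'Y',np.percentile(Y[k],[1,99]).round(4),'mid',Y[k].mean().round(4),'X',X[k].mean().round(4),'z',np.median(z[k]).round(4), 'rect',cv2.minAreaRect(P[k][:,:2].astype(np.float32)*1000))
    k=(abs(X)<.02)&(Y>-.13)&(Y<.0)&(z>.06)&(z<.072)
    if k.sum()>20: print('saddle',k.sum(),'Y',np.percentile(Y[k],[1,99]).round(4),'z',np.median(z[k]).round(4))
    k=(abs(X)<.02)&(Y>-.14)&(Y<.02)&(z>.049)&(z<.06)
    if k.sum(): print('jawtops Y',np.histogram(Y[k],np.arange(-.13,.03,.005))[0])
    k=(abs(X)<.016)&(Y>-.02)&(Y<.1)&(z>.072)&(z<.088)
    if k.sum()>20: print('post',np.percentile(Y[k],[1,50,99]).round(4))
    return p,d,P
E
python3 -c "
from h import *;look()"
```

```text
t 11.5 tcp [0.6508 0.0407 0.1606] yline 93.16 tilt -0.9998 w 0.045 g 0.0 F [ 0.5  0.4 -0.8]
tang 135 Y [-0.0848 -0.0561] mid -0.0703 X 0.0004 z 0.1037 rect ((657.2726440429688, -80.95547485351562), (23.964920043945312, 29.633882522583008), 2.6096854209899902)
saddle 197 Y [-0.1199 -0.0455] z 0.0661
jawtops Y [ 0 17 29 34 31 33 11  0  0  0  2  0  0  0  0  0  4  0  0  0  0  0  0  0
  0  0  0  0  0  0  0]
```

Call:
apply_moves(
  targets=[
    [[0, 0.11, -0.3, -0.5, 0.06], [0, 0, -0.5, 0, 0.06], [0, 0, -0.6, 0, 0.06], [0, 0, -0.5, 0, 0.06], [0, 0, -0.25, 0, 0.06], [0, 0, -0.12, 0, 0.06], [0, 0, 0, 0, 0.06], [0, 0, 0, 0, 0.06]],
  ],
)

```text
clock: 12.22
eef_pos: [0.6516, 0.0402, 0.0704]
tool_rot: [1.0, 0.026, 0.0, -0.011]
ft_force: [-0.5, -0.0, 0.2]
grip_width: 0.0454
grasp_force: 0.0
```

Call:
apply_moves(
  targets=[
    [[0, 0, 0, 0, -1], [0, 0, 0, 0, -1], [0, 0, 0, 0, -1], [0, 0, 0, 0, -1], [0, 0, 0, 0, -1], [0, 0, 0, 0, -1]],
  ],
)

```text
clock: 12.72
eef_pos: [0.6522, 0.0427, 0.0722]
tool_rot: [1.0, 0.027, 0.002, -0.012]
ft_force: [-2.4, 4.8, 4.9]
grip_width: 0.0204
grasp_force: 58.5
```

Call:
apply_moves(
  targets=[
    [[0, -0.14, 0, 0, -1], [0.01, -0.14, 0, 0, -1], [0, -0.14, 0, 0, -1], [0.01, -0.14, 0, 0, -1], [0, -0.14, 0, 0, -1], [0.01, -0.14, 0, 0, -1], [0, -0.14, 0, 0, -1], [0, 0, 0, 0, -1]],
  ],
)

```text
clock: 13.38
eef_pos: [0.6541, 0.004, 0.0722]
tool_rot: [1.0, 0.027, 0.002, -0.013]
ft_force: [-0.3, 6.0, 4.4]
grip_width: 0.0207
grasp_force: 58.7
```

```bash
python3 -c "
from h import *;look()"
```

```text
t 13.38 tcp [0.6541 0.004  0.0722] yline 93.14 tilt -0.9996 w 0.0207 g 58.7 F [-0.3  6.   4.4]
tang 116 Y [-0.087  -0.0631] mid -0.0749 X 0.0002 z 0.1033 rect ((656.9994506835938, -85.62754821777344), (24.240877151489258, 24.465986251831055), 3.8819191455841064)
saddle 103 Y [-0.1196 -0.0671] z 0.0657
jawtops Y [ 0 18 32 35 30 31 13  0  0  0  0  0  0  0  0  0  0  0  0  0  0  0  0  0
  0  0  0  0  0  0  0]
```

Call:
apply_moves(
  targets=[
    [[0.01, -0.1, 0, 0, -1], [0, -0.1, 0, 0, -1], [0, 0, 0, 0, -1], [0, 0, 0, 0, -1]],
  ],
)

```text
clock: 13.77
eef_pos: [0.6544, -0.002, 0.0722]
tool_rot: [0.999, 0.028, 0.002, -0.015]
ft_force: [0.1, 9.9, 4.1]
grip_width: 0.0202
grasp_force: 58.7
```

```bash
python3 -c "
from h import *;look()"
```

```text
t 13.77 tcp [ 0.6544 -0.002   0.0722] yline 93.23 tilt -0.9996 w 0.0202 g 58.7 F [0.1 9.9 4.1]
tang 78 Y [-0.0888 -0.0724] mid -0.0802 X 0.0004 z 0.1035 rect ((657.7429809570312, -90.89392852783203), (24.456836700439453, 16.826637268066406), 3.3122880458831787)
saddle 84 Y [-0.1163 -0.0766] z 0.0659
jawtops Y [ 0 20 30 33 32 34  0  0  1  0  0  0  0  0  0  0  0  0  0  0  0  0  0  0
  0  0  0  0  0  0  0]
```

Call:
apply_moves(
  targets=[
    [[0, -0.1, 0, 0, -1], [0, -0.03, 0, 0, -1], [0, 0, 0, 0, -1], [0, 0, 0, 0, -1], [0, 0, 0, 0, -1], [0, 0, 0, 0, -1]],
  ],
)

```text
clock: 14.32
eef_pos: [0.6545, -0.0056, 0.0722]
tool_rot: [0.999, 0.029, 0.002, -0.016]
ft_force: [-0.2, 12.5, 4.3]
grip_width: 0.02
grasp_force: 58.7
```

```bash
python3 -c "
from h import *
p,d,P=look();cv2.imwrite('pics/e.png',cv2.resize(snap('scene')[0][200:320,250:410],None,fx=5,fy=5))"
```

```text
t 14.32 tcp [ 0.6545 -0.0056  0.0722] yline 93.3 tilt -0.9995 w 0.02 g 58.7 F [-0.2 12.5  4.3]
tang 49 Y [-0.0891 -0.0767] mid -0.0834 X 0.0002 z 0.1027 rect ((657.48193359375, -94.86750793457031), (11.640045166015625, 25.018280029296875), 82.65803527832031)
saddle 75 Y [-0.1193 -0.0818] z 0.0647
jawtops Y [ 0 19 33 31 36 32  2  0  0  0  0  0  0  0  0  0  0  0  0  0  0  0  0  0
  0  0  0  0  0  0  0]
```

View pics/e.png

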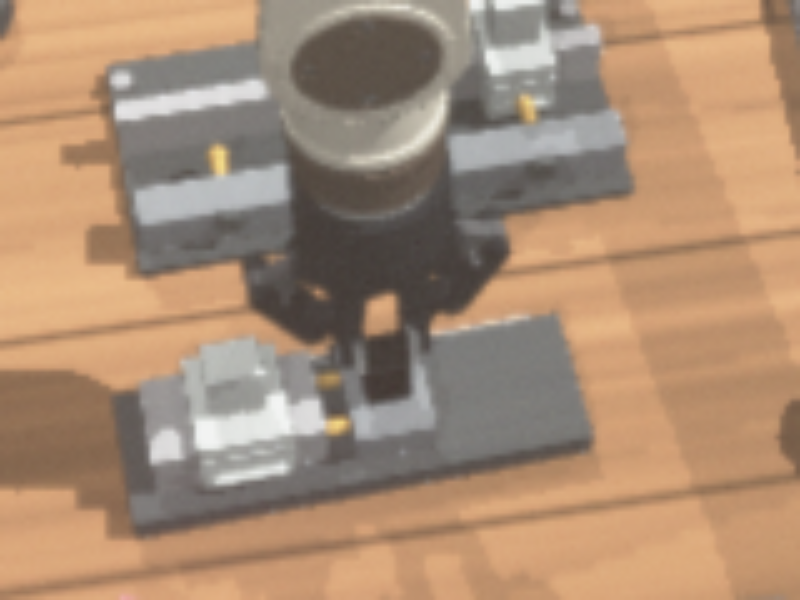

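Call:
apply_moves(
  targets=[
    [[0, -0.05, 0, 0, -1], [0, 0, 0, 0, -1], [0, 0, 0, 0, -1], [0, 0, 0, 0, -1], [0, 0, 0, 0, -1], [0, 0, 0, 0, -1]],
  ],
)

```text
clock: 14.92
eef_pos: [0.6546, -0.007, 0.0722]
tool_rot: [0.999, 0.029, 0.003, -0.016]
ft_force: [0.3, 14.8, 4.3]
grip_width: 0.0204
grasp_force: 58.6
```

```bash
python3 -c "
from h import *
st();p,d=snap('scene');P=cloud('scene',d);X,Y,z=cal(P,d)
Y=Y+.0027
k=(abs(X)<.02)&(p.max(2)<75)&(abs(Y)<.04)&(z>.068)&(z<.086);print('post',k.sum(),np.percentile(Y[k],[2,50,98]))
k=(abs(X)<.02)&(Y<-.03)&(Y>-.12)&(z>.095)&(z<.112);print('tang',k.sum(),np.percentile(Y[k],[2,50,98]))
"
```

```text
t 14.92 tcp [ 0.6546 -0.007   0.0722] yline 93.33 tilt -0.9995 w 0.0204 g 58.6 F [ 0.3 14.8  4.3]
post 61 [-0.00615948  0.00493654  0.01331936]
tang 112 [-0.08740644 -0.07327222 -0.0593469 ]
```

Post to tang is about 78 mm, so the spring is pressed about 8–9 mm, which agrees with the force (about 15 N). The measurement is done, so I open the caliper.

Call:
apply_moves(
  targets=[
    [[0, 0.2, 0, 0, -1], [-0.01, 0.2, 0, 0, -1], [-0.01, 0.2, 0, 0, -1], [-0.01, 0.2, 0, 0, -1], [-0.01, 0.2, 0, 0, -1], [-0.01, 0.2, 0, 0, -1], [-0.01, 0.2, 0, 0, -1], [0, 0, 0, 0, -1]],
  ],
)

```text
clock: 15.63
eef_pos: [0.6523, 0.04, 0.0722]
tool_rot: [1.0, 0.027, 0.002, -0.009]
ft_force: [0.3, -3.9, 5.0]
grip_width: 0.0203
grasp_force: 60.0
```

Call:
apply_moves(
  targets=[
    [[0, 0.1, 0, 0, -1], [0, 0.1, 0, 0, -1], [0, 0, 0, 0, -1], [0, 0, 0, 0, -1]],
  ],
)

```text
clock: 15.97
eef_pos: [0.6521, 0.0436, 0.0721]
tool_rot: [1.0, 0.029, 0.002, -0.01]
ft_force: [-0.2, -5.6, 6.2]
grip_width: 0.0202
grasp_force: 60.2
```

Call:
apply_moves(
  targets=[
    [[0, 0.05, 0, 0, -1], [0, 0, 0, 0, 0.06], [0, 0, 0, 0, 0.06], [0, 0, 0, 0, 0.06], [0, 0, 0.5, -0.8, 0.06], [0, 0, 0.9, 0, 0.06], [0, 0, 0.9, 0, 0.06], [0.02, -0.5, 0.2, 0, 0.1]],
  ],
)

```text
clock: 16.63
eef_pos: [0.6543, 0.0276, 0.1765]
tool_rot: [0.999, 0.03, 0.005, -0.015]
ft_force: [1.0, 0.2, 1.2]
grip_width: 0.0471
grasp_force: 0.0
```

Call:
apply_moves(
  targets=[
    [[0.02, -0.7, 0, 0, 0.2], [0.02, -0.7, 0, 0, 0.2], [0.02, -0.7, 0, 0, 0.2], [0.02, -0.6, 0, 0, 0.2], [0, 0, 0, 0, 0.2], [0, 0, 0, 0, 0.2]],
  ],
)

```text
clock: 17.13
eef_pos: [0.6544, -0.0851, 0.1692]
tool_rot: [1.0, 0.026, -0.001, -0.015]
ft_force: [0.1, -0.7, -0.8]
grip_width: 0.0513
grasp_force: 0.0
```

```bash
python3 -c "
from h import *;look()"
```

```text
t 17.13 tcp [ 0.6544 -0.0851  0.1692] yline 93.01 tilt -0.9996 w 0.0513 g 0.0 F [ 0.1 -0.7 -0.8]
jawtops Y [ 0  0  0  0  0  0  0  0  0  0  0  0  0  0  0  0  4  0  0  0  0  0  0  0
 13 32 33 35  5  0  0]
post [0.0434 0.0553 0.0655]
```

Call:
apply_moves(
  targets=[
    [[0.04, 0.02, -0.3, -0.3, 0.2], [0, 0, -0.5, 0, 0.2], [0, 0, -0.5, 0, 0.2], [0, 0, -0.35, 0, 0.2], [0, 0, -0.2, 0, 0.2], [0, 0, -0.05, 0, 0.2], [0, 0, 0, 0, 0.2], [0, 0, 0, 0, 0.2]],
  ],
)

```text
clock: 17.85
eef_pos: [0.6569, -0.0826, 0.0946]
tool_rot: [1.0, 0.025, 0.0, -0.014]
ft_force: [0.0, -0.5, 1.3]
grip_width: 0.0515
grasp_force: 0.0
```

Call:
apply_moves(
  targets=[
    [[0, 0, 0, 0, -1], [0, 0, 0, 0, -1], [0, 0, 0, 0, -1], [0, 0, 0, 0, -1], [0, 0, 0, 0, -1], [0, 0, 0, 0, -1]],
  ],
)

```text
clock: 18.35
eef_pos: [0.6588, -0.0866, 0.1003]
tool_rot: [1.0, 0.024, 0.004, -0.011]
ft_force: [-4.5, -7.0, 19.0]
grip_width: 0.0005
grasp_force: 19.3
```

```bash
python3 -c "
from h import *
p,d,P=look();cv2.imwrite('pics/f.png',cv2.resize(snap('scene')[0][180:330,240:440],None,fx=4,fy=4))"
```

```text
t 18.35 tcp [ 0.6588 -0.0866  0.1003] yline 92.73 tilt -0.9997 w 0.0005 g 19.3 F [-4.5 -7.  19. ]
saddle 25 Y [-0.0489 -0.0008] z 0.0651
jawtops Y [ 0  0  0  0  0  0  0  0  0  0  0  0  0  0  0  0  0  0  0  0  0  0  0  0
 12 32 30 32  5  0  0]
post [0.0434 0.0553 0.0657]
```

View pics/f.png

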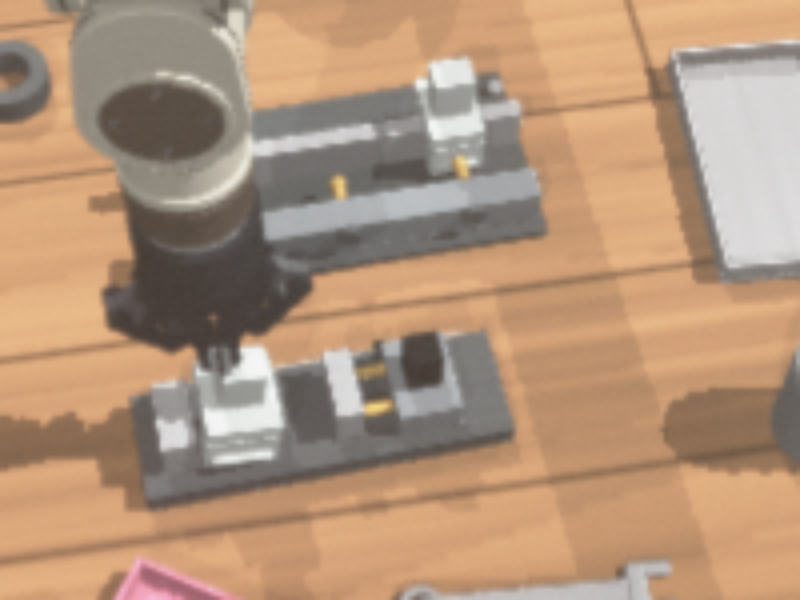

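The fingers closed on top of the tang (crop 222,355). The tips stand about 20 mm higher than the TCP figures imply, so my grasps need to be about 18 mm lower. I lift, open and look again.

Call:
apply_moves(
  targets=[
    [[0, 0, 0.5, 0, -1], [0, 0, 0.5, 0, 0.2], [0, 0.7, 0.4, 0, 0.2], [0, 0.8, 0, 0, 0.2], [0, 0.8, 0, 0, 0.2], [0, 0, 0, 0, 0.2], [0, 0, 0, 0, 0.2], [0, 0, 0, 0, 0.2]],
  ],
)

```text
clock: 19.12
eef_pos: [0.6561, 0.0088, 0.1496]
tool_rot: [1.0, 0.025, -0.0, -0.014]
ft_force: [0.4, -0.6, 0.3]
grip_width: 0.0514
grasp_force: 0.0
```

```bash
python3 -c "
from h import *;look()"
```

```text
t 19.12 tcp [0.6561 0.0088 0.1496] yline 92.87 tilt -0.9996 w 0.0514 g 0.0 F [ 0.4 -0.6  0.3]
tang 115 Y [-0.0875 -0.0636] mid -0.0757 X 0.0007 z 0.1028 rect ((657.3005981445312, -85.99177551269531), (23.70453453063965, 25.18372344970703), 89.87112426757812)
saddle 109 Y [-0.1176 -0.0692] z 0.0655
jawtops Y [ 0 19 31 30 33 28  4  0  0  0  0  0  0  0  0  0  0  0  0  0  0  0  0  0
  0  0  0  0  0  0  0]
```

Call:
apply_moves(
  targets=[
    [[0, -0.7, 0.3, 0, 0.2], [0, -0.8, 0, 0, 0.2], [0, -0.8, 0, 0, 0.2], [0, 0, 0, 0, 0.2], [0, 0, 0, 0, 0.2]],
  ],
)

```text
clock: 19.58
eef_pos: [0.6557, -0.0867, 0.1613]
tool_rot: [1.0, 0.022, -0.001, -0.015]
ft_force: [0.4, 0.3, 0.5]
grip_width: 0.0511
grasp_force: 0.0
```

```bash
python3 -c "
from h import *;st()"
```

```text
t 19.58 tcp [ 0.6557 -0.0867  0.1613] yline 92.52 tilt -0.9996 w 0.0511 g 0.0 F [0.4 0.3 0.5]
```

Call:
apply_moves(
  targets=[
    [[0.02, 0.06, -0.3, 0, 0.2], [0, 0, -0.5, 0, 0.2], [0, 0, -0.6, 0, 0.2], [0, 0, -0.4, 0, 0.2], [0, 0, -0.25, 0, 0.2], [0, 0, -0.15, 0, 0.2], [0, 0, 0, 0, 0.2], [0, 0, 0, 0, 0.2]],
  ],
)

```text
clock: 20.25
eef_pos: [0.6573, -0.0806, 0.074]
tool_rot: [1.0, 0.025, -0.0, -0.014]
ft_force: [-0.6, 1.1, 0.3]
grip_width: 0.0511
grasp_force: 0.0
```

Call:
apply_moves(
  targets=[
    [[0, 0, 0, 0, -1], [0, 0, 0, 0, -1], [0, 0, 0, 0, -1], [0, 0, 0, 0, -1], [0, 0, 0, 0, -1], [0, 0, 0, 0, -1]],
  ],
)

```text
clock: 20.75
eef_pos: [0.6581, -0.0812, 0.0752]
tool_rot: [1.0, 0.025, 0.001, -0.014]
ft_force: [0.1, -0.9, 5.5]
grip_width: 0.0291
grasp_force: 61.9
```

Call:
apply_moves(
  targets=[
    [[0, 0, 0.4, 0, -1], [0, 0, 0.7, 0, -1], [0, 0, 0.8, 0, -1], [0, 0, 0.6, 0, -1], [0, 0, 0, 0, -1]],
  ],
)

```text
clock: 21.17
eef_pos: [0.6595, -0.0808, 0.1791]
tool_rot: [1.0, 0.025, 0.004, -0.014]
ft_force: [1.6, 1.5, -1.7]
grip_width: 0.0285
grasp_force: 61.2
```

Call:
apply_moves(
  targets=[
    [[-0.16, 0.4, 0, 0, -1], [-0.32, 0.8, 0, 0, -1], [-0.32, 0.8, 0, 0, -1], [-0.32, 0.8, 0, 0, -1], [-0.32, 0.8, 0, 0, -1], [-0.32, 0.8, 0, 0, -1], [-0.32, 0.8, 0, 0, -1], [-0.32, 0.8, 0, 0, -1]],
  ],
)

```text
clock: 21.83
eef_pos: [0.5644, 0.105, 0.1713]
tool_rot: [0.997, 0.072, -0.005, -0.037]
ft_force: [1.2, 0.5, -3.2]
grip_width: 0.0289
grasp_force: 61.1
```

```bash
cat >> h.py <<'E'
def tray(p,box,n='top'):
    a,b,c,e=box;hsv=cv2.cvtColor(p,cv2.COLOR_BGR2HSV);g=((hsv[...,1]<40)&(hsv[...,2]>90)).astype(np.uint8)*255
    m=np.zeros_like(g);m[c:e,a:b]=g[c:e,a:b];ct=max(cv2.findContours(m,0,2)[0],key=cv2.contourArea)
    print('tray',cv2.minAreaRect(onplane(n,ct[:,0],.022)[:,:2].astype(np.float32)*1000))
E
python3 -c "
from h import *;st();p,d=snap('top');tray(p,(115,225,205,345));tray(p,(385,500,205,305))"
```

```text
t 21.83 tcp [0.5644 0.105  0.1713] yline 98.26 tilt -0.9972 w 0.0289 g 61.1 F [ 1.2  0.5 -3.2]
tray ((491.6279602050781, 340.8351745605469), (119.78018188476562, 200.0223846435547), 86.42961120605469)
tray ((534.0762329101562, -324.9667053222656), (111.56562805175781, 123.73216247558594), 7.149374485015869)
```

Call:
apply_moves(
  targets=[
    [[-0.26, 0.8, 0, 0, -1], [-0.26, 0.8, 0, 0, -1], [-0.26, 0.8, 0, 0, -1], [-0.26, 0.8, 0, 0, -1], [-0.26, 0.8, 0, 0, -1], [-0.26, 0.8, 0, 0, -1], [-0.2, 0.7, 0, 0, -1], [0, 0, 0, 0, -1]],
  ],
)

```text
clock: 22.55
eef_pos: [0.5203, 0.2233, 0.1738]
tool_rot: [0.984, 0.158, -0.013, -0.08]
ft_force: [-0.2, -0.5, -3.3]
grip_width: 0.0287
grasp_force: 61.1
```

Call:
apply_moves(
  targets=[
    [[0, 0, 0, 0, -1], [0, 0, 0, 0, -1]],
  ],
)

```text
clock: 22.72
eef_pos: [0.5213, 0.2202, 0.1737]
tool_rot: [0.985, 0.156, -0.013, -0.078]
ft_force: [0.4, 0.8, -3.8]
grip_width: 0.0289
grasp_force: 61.1
```

```bash
python3 -c "
from h import *;st();print(get_obs()['joint_pos'].round(3) if hasattr(get_obs()['joint_pos'],'round') else get_obs()['joint_pos'])
p,d=snap('scene');cv2.imwrite('pics/g.png',cv2.resize(p[120:270,340:540],None,fx=4,fy=4))"
```

```text
t 22.72 tcp [0.5213 0.2202 0.1737] yline 107.96 tilt -0.9874 w 0.0289 g 61.1 F [ 0.4  0.8 -3.8]
[0.313 0.396 0.078 1.255 0.159 3.141]
```

View pics/g.png

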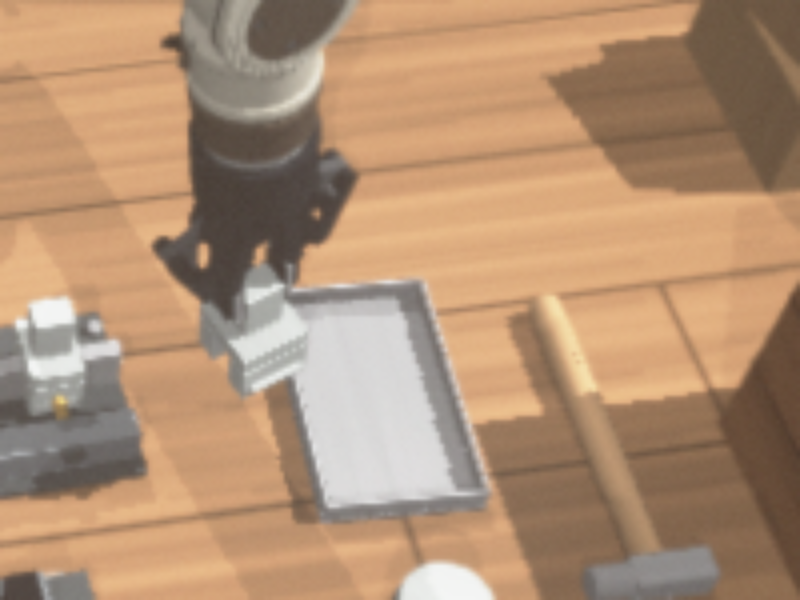

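Joint 6 is at its limit (3.141), which explains the tilt (shoe at crop 260,330, turned and leaning) and the shortfall in travel. Turning the tool counter-clockwise should free it, and yaw in the tray does not matter.

Call:
apply_moves(
  targets=[
    [[0, 0, 0, 7, -1], [0, 0, 0, 7, -1], [0, 0, 0, 7, -1], [0, 0, 0, 7, -1], [0, 0, 0, 7, -1], [0, 0, 0, 7, -1], [0, 0, 0, 0, -1], [0, 0, 0, 0, -1]],
  ],
)

```text
clock: 23.43
eef_pos: [0.5217, 0.2198, 0.1736]
tool_rot: [0.864, 0.496, -0.04, -0.069]
ft_force: [0.4, -0.6, -2.6]
grip_width: 0.0288
grasp_force: 61.2
```

```bash
python3 -c "
from h import *;st();print(get_obs()['joint_pos'])"
```

```text
t 23.43 tcp [0.5217 0.2198 0.1736] yline 149.72 tilt -0.9873 w 0.0288 g 61.2 F [ 0.4 -0.6 -2.6]
[0.3332341  0.48220978 0.21103532 1.40523104 0.11972018 2.42609039]
```

Call:
apply_moves(
  targets=[
    [[-0.08, 0.4, 0, 0, -1], [-0.12, 0.6, 0, 0, -1], [-0.12, 0.6, 0, 0, -1], [-0.12, 0.6, 0, 0, -1], [-0.1, 0.5, 0, 0, -1], [-0.04, 0.22, 0, 0, -1], [0, 0, 0, 0, -1], [0, 0, 0, 0, -1]],
  ],
)

```text
clock: 24.1
eef_pos: [0.498, 0.3363, 0.1737]
tool_rot: [0.864, 0.498, -0.041, -0.068]
ft_force: [0.4, 0.2, -3.5]
grip_width: 0.029
grasp_force: 61.1
```

```bash
python3 -c "
from h import *;st();print(get_obs()['joint_pos']);p,d=snap('top');tray(p,(115,225,205,345));tray(p,(385,500,205,305))"
```

```text
t 24.1 tcp [0.498  0.3363 0.1737] yline 149.88 tilt -0.9874 w 0.029 g 61.1 F [ 0.4  0.2 -3.5]
[0.52364506 0.53287739 0.29454388 1.41434707 0.13655948 2.61439916]
tray ((467.5127868652344, 386.0715026855469), (298.4921875, 174.19448852539062), 0.6760735511779785)
tray ((527.3314208984375, -324.0585632324219), (119.45197296142578, 123.4222640991211), 3.4950618743896484)
```

Call:
apply_moves(
  targets=[
    [[0, 0, -0.4, 0, -1], [0, 0, -0.6, 0, -1], [0, 0, -0.6, 0, -1], [0, 0, -0.4, 0, -1], [0, 0, -0.3, 0, -1], [0, 0, -0.15, 0, -1], [0, 0, 0, 0, -1], [0, 0, 0, 0, -1]],
  ],
)

```text
clock: 24.82
eef_pos: [0.4985, 0.3361, 0.0762]
tool_rot: [0.864, 0.497, -0.04, -0.069]
ft_force: [-0.7, -0.3, -2.9]
grip_width: 0.0289
grasp_force: 61.2
```

```bash
python3 -c "
from h import *;st()
p,d=snap('scene');cv2.imwrite('pics/i.png',cv2.resize(p[150:270,380:540],None,fx=5,fy=5))"
```

```text
t 24.82 tcp [0.4985 0.3361 0.0762] yline 149.84 tilt -0.9873 w 0.0289 g 61.2 F [-0.7 -0.3 -2.9]
```

View pics/i.png

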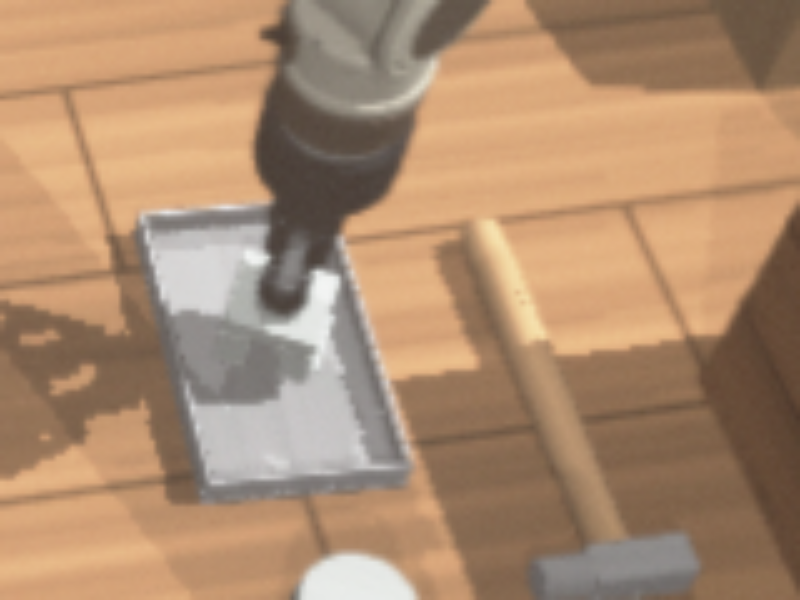

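The shoe (crop 280,310) is over the tray floor, well inside the walls. I lower it to touch.

Call:
apply_moves(
  targets=[
    [[0, 0, -0.12, 0, -1], [0, 0, -0.1, 0, -1], [0, 0, 0, 0, -1], [0, 0, 0, 0, -1]],
  ],
)

```text
clock: 25.2
eef_pos: [0.4978, 0.3368, 0.0669]
tool_rot: [0.863, 0.498, -0.041, -0.069]
ft_force: [0.1, 0.4, -3.7]
grip_width: 0.0288
grasp_force: 61.2
```

Call:
apply_moves(
  targets=[
    [[0, 0, -0.08, 0, -1], [0, 0, 0, 0, -1], [0, 0, 0, 0, -1]],
  ],
)

```text
clock: 25.45
eef_pos: [0.4978, 0.3369, 0.0636]
tool_rot: [0.863, 0.498, -0.041, -0.069]
ft_force: [0.0, 0.0, -3.6]
grip_width: 0.0292
grasp_force: 61.2
```

Call:
apply_moves(
  targets=[
    [[0, 0, -0.07, 0, -1], [0, 0, 0, 0, -1], [0, 0, 0, 0, -1]],
  ],
)

```text
clock: 25.7
eef_pos: [0.4983, 0.3371, 0.0614]
tool_rot: [0.863, 0.498, -0.04, -0.069]
ft_force: [0.0, -0.0, -1.9]
grip_width: 0.0287
grasp_force: 61.6
```

Call:
apply_moves(
  targets=[
    [[0, 0, 0, 0, -0.15], [0, 0, 0, 0, -0.05], [0, 0, 0, 0, 0.2], [0, 0, 0, 0, 0.3], [0, 0, 0, 0, 0.3], [0, 0, 0.3, 0, 0.3], [0, 0, 0.8, 0, 0.3], [0, 0, 0.9, 0, 0.3]],
  ],
)

```text
clock: 26.37
eef_pos: [0.4963, 0.3358, 0.1394]
tool_rot: [0.864, 0.498, -0.044, -0.069]
ft_force: [0.7, 1.0, 0.4]
grip_width: 0.0552
grasp_force: 0.0
```

Call:
apply_moves(
  targets=[
    [[0, -0.8, 0.7, 7, 0], [0, -0.8, 0, 7, 0], [0, -0.8, 0, 7, 0], [0, -0.8, 0, 7, 0], [0, -0.8, 0, 7, 0], [0, -0.8, 0, 7, 0], [0, -0.5, 0, 7, 0], [0, 0, 0, 7, 0]],
  ],
)

```text
clock: 27.03
eef_pos: [0.4981, 0.1216, 0.1688]
tool_rot: [0.528, 0.845, -0.069, -0.041]
ft_force: [0.5, 0.8, -0.6]
grip_width: 0.0429
grasp_force: 0.0
```

```bash
cat >> h.py <<'E'
def js(): print('J',np.round(get_obs()['joint_pos'],3))
def stood(x,y):
    p,d=snap('top');P=cloud('top',d);a=np.abs(P[...,:2]-[x,y]).max(2)
    k=(a<.07)&(P[...,2]>.078)&(P[...,2]<.1);print('tang',k.sum(),P[k].mean(0).round(4),cv2.minAreaRect(P[k][:,:2].astype(np.float32)*1000))
    k=(a<.07)&(P[...,2]>.04)&(P[...,2]<.056);q=P[k];A=np.c_[q[:,:2],np.ones(len(q))];c=np.linalg.lstsq(A,q[:,2],rcond=None)[0];print('saddle',len(q),q.mean(0).round(4),'slope',c[:2].round(3))
    return p
E
python3 -c "
from h import *;st();js();p=stood(.49,.34);tray(p,(115,225,205,345))"
```

```text
t 27.03 tcp [0.4981 0.1216 0.1688] yline 25.98 tilt -0.9872 w 0.0429 g 0.0 F [ 0.5  0.8 -0.6]
J [ 0.26   0.424  0.104  1.408 -0.034  1.379]
tang 145 [0.493  0.3388 0.0874] ((493.0964660644531, 339.4798583984375), (24.567550659179688, 30.25712013244629), 59.99555587768555)
saddle 335 [0.4922 0.3349 0.0497] slope [0.007 0.016]
tray ((524.4765014648438, 304.134033203125), (188.94876098632812, 274.24310302734375), 86.42961120605469)
```

The middle shoe stands flat in the large tray (tang top 0.087, level). Next I undo the wrist tilt with the gripper empty: I turn on to the other end of joint 6, where the same effect acts in the opposite sense.

Call:
apply_moves(
  targets=[
    [[0, 0, 0.4, 7, 0], [0, 0, 0.4, 7, 0], [0, 0, 0, 7, 0], [0, 0, 0, 7, 0], [0, 0, 0, 7, 0], [0, 0, 0, 7, 0], [0, 0, 0, 7, 0], [0, 0, 0, 7, 0]],
  ],
)

```text
clock: 27.75
eef_pos: [0.4981, 0.1263, 0.2005]
tool_rot: [0.068, 0.995, -0.079, -0.004]
ft_force: [0.5, -0.1, 0.5]
grip_width: 0.0433
grasp_force: 0.0
```

Call:
apply_moves(
  targets=[
    [[0, 0, 0, 7, 0], [0, 0, 0, 7, 0], [0, 0, 0, 7, 0], [0, 0, 0, 7, 0], [0, 0, 0, 7, 0], [0, 0, 0, 7, 0], [0, 0, 0, 7, 0], [0, 0, 0, 7, 0]],
  ],
)

```text
clock: 28.42
eef_pos: [0.4979, 0.1262, 0.2007]
tool_rot: [-0.407, 0.91, -0.072, 0.034]
ft_force: [0.2, -0.2, -0.4]
grip_width: 0.0434
grasp_force: 0.0
```

Call:
apply_moves(
  targets=[
    [[0, 0, 0, 7, 0], [0, 0, 0, 7, 0], [0, 0, 0, 7, 0], [0, 0, 0, 7, 0], [0, 0, 0, 7, 0], [0, 0, 0, 7, 0], [0, 0, 0, 7, 0], [0, 0, 0, 7, 0]],
  ],
)

```text
clock: 29.08
eef_pos: [0.4979, 0.1261, 0.2008]
tool_rot: [0.787, -0.612, 0.048, -0.064]
ft_force: [-0.3, -0.8, -0.7]
grip_width: 0.0428
grasp_force: 0.0
```

Call:
apply_moves(
  targets=[
    [[0, 0, 0, 7, 0], [0, 0, 0, 7, 0], [0, 0, 0, 7, 0], [0, 0, 0, 7, 0], [0, 0, 0, 7, 0], [0, 0, 0, 7, 0], [0, 0, 0, 7, 0], [0, 0, 0, 7, 0]],
  ],
)

```text
clock: 29.75
eef_pos: [0.498, 0.1259, 0.2008]
tool_rot: [0.982, -0.172, 0.013, -0.079]
ft_force: [0.2, 0.9, -0.0]
grip_width: 0.0429
grasp_force: 0.0
```

```bash
python3 -c "
from h import *;st();js()"
```

```text
t 29.75 tcp [0.498  0.1259 0.2008] yline 70.17 tilt -0.9872 w 0.0429 g 0.0 F [ 0.2  0.9 -0. ]
J [ 0.163  0.216 -0.101  1.176  0.141 -2.627]
```

Call:
apply_moves(
  targets=[
    [[0, 0, 0, 7, 0], [0, 0, 0, 7, 0], [0, 0, 0, 7, 0], [0, 0, 0, 7, 0], [0, -0.4, 0, 0, 0], [0, -0.4, 0, 0, 0], [0, -0.4, 0, 0, 0], [0, -0.4, 0, 0, 0]],
  ],
)

```text
clock: 30.42
eef_pos: [0.4944, 0.0898, 0.2005]
tool_rot: [0.997, 0.047, -0.004, -0.068]
ft_force: [0.5, -0.6, -0.0]
grip_width: 0.0427
grasp_force: 0.0
```

```bash
python3 -c "
from h import *;st();js()"
```

```text
t 30.42 tcp [0.4944 0.0898 0.2005] yline 95.36 tilt -0.9908 w 0.0427 g 0.0 F [ 0.5 -0.6 -0. ]
J [ 0.096  0.257 -0.045  1.27   0.135 -3.139]
```

Call:
apply_moves(
  targets=[
    [[0, -0.6, 0, 0, 0], [0, -0.6, 0, 0, 0], [0, -0.6, 0, 0, 0], [0, -0.6, 0, 0, 0], [0, -0.6, 0, 0, 0], [0, -0.6, 0, 0, 0], [0, -0.6, 0, 0, 0], [0, 0, 0, 0, 0]],
  ],
)

```text
clock: 31.08
eef_pos: [0.4928, 0.0072, 0.2002]
tool_rot: [0.999, -0.014, -0.001, -0.033]
ft_force: [0.1, 0.1, -0.8]
grip_width: 0.0425
grasp_force: 0.0
```

```bash
python3 -c "
from h import *;st();js()"
```

```text
t 31.08 tcp [0.4928 0.0072 0.2002] yline 88.42 tilt -0.9979 w 0.0425 g 0.0 F [ 0.1  0.1 -0.8]
J [-0.026  0.24  -0.062  1.271  0.065 -3.141]
```

Call:
apply_moves(
  targets=[
    [[0, -0.6, 0, 0, 0], [0, -0.6, 0, 0, 0], [0, -0.6, 0, 0, 0], [0, -0.6, 0, 0, 0], [0, -0.6, 0, 0, 0], [0, -0.6, 0, 0, 0], [0, 0, 0, 0, 0]],
  ],
)

```text
clock: 31.67
eef_pos: [0.4994, -0.0636, 0.2001]
tool_rot: [0.998, -0.066, -0.001, -0.003]
ft_force: [0.8, -0.5, 0.3]
grip_width: 0.0425
grasp_force: 0.0
```

```bash
python3 -c "
from h import *;st();js();print(get_obs()['tool_rot'])"
```

```text
t 31.67 tcp [ 0.4994 -0.0636  0.2001] yline 82.48 tilt -1.0 w 0.0425 g 0.0 F [ 0.8 -0.5  0.3]
J [-0.13   0.261 -0.033  1.279  0.006 -3.141]
[ 9.97843368e-01 -6.55704678e-02 -9.15179474e-04 -2.87899137e-03]
```

Tilt is removed. I turn back half a turn, to mid-range for joint 6, while moving to the narrow shoe.

Call:
apply_moves(
  targets=[
    [[0, 0, 0, -7, 0.2], [0, 0, 0, -7, 0.2], [0, 0, 0, -7, 0.2], [0, 0, 0, -7, 0.2], [0, 0, 0, -7, 0.2], [0, 0, 0, -7, 0.2], [0, 0, 0, -7, 0.2], [0, 0, 0, -7, 0.2]],
  ],
)

```text
clock: 32.33
eef_pos: [0.4989, -0.0615, 0.2001]
tool_rot: [0.849, -0.528, 0.001, -0.004]
ft_force: [-0.6, -0.3, -0.7]
grip_width: 0.0515
grasp_force: 0.0
```

Call:
apply_moves(
  targets=[
    [[0, 0, 0, -7, 0.2], [0, 0, 0, -7, 0.2], [0, 0, 0, -7, 0.2], [0, 0, 0, -7, 0.2], [0, 0, 0, -7, 0.2], [0, 0, 0, -7, 0.2], [0, 0, 0, -7, 0.2], [0, 0, 0, -7, 0.2]],
  ],
)

```text
clock: 33.0
eef_pos: [0.4989, -0.0615, 0.2001]
tool_rot: [-0.502, 0.865, -0.002, 0.003]
ft_force: [-0.5, -0.1, 0.3]
grip_width: 0.0513
grasp_force: 0.0
```

Call:
apply_moves(
  targets=[
    [[-0.2, 0.6, 0, -7, 0.2], [-0.2, 0.6, 0, -7, 0.2], [-0.2, 0.6, 0, -7, 0.2], [-0.2, 0.6, 0, -7, 0.2], [-0.2, 0.6, 0, -7, 0.2], [-0.2, 0.6, 0, -7, 0.2], [-0.2, 0.5, 0, -7, 0.2], [0, 0, 0, -7, 0.2]],
  ],
)

```text
clock: 33.67
eef_pos: [0.4416, 0.1054, 0.2002]
tool_rot: [-0.04, 0.999, -0.003, 0.001]
ft_force: [0.2, -0.5, -0.0]
grip_width: 0.0513
grasp_force: 0.0
```

Call:
apply_moves(
  targets=[
    [[0, 0, 0, -2.3, 0.2], [0, 0, 0, 0, 0.2], [0, 0, 0, 0, 0.2]],
  ],
)

```text
clock: 33.92
eef_pos: [0.4429, 0.1025, 0.2002]
tool_rot: [-0.021, 1.0, -0.003, 0.001]
ft_force: [0.1, -0.1, 0.5]
grip_width: 0.0513
grasp_force: 0.0
```

```bash
python3 -c "
from h import *;st();js()"
```

```text
t 33.92 tcp [0.4429 0.1025 0.2002] yline 92.45 tilt -1.0 w 0.0513 g 0.0 F [ 0.1 -0.1  0.5]
J [ 0.232  0.163 -0.158  1.249 -0.007  0.19 ]
```

Call:
apply_moves(
  targets=[
    [[-0.02, 0, -0.5, 0, 0.2], [0, 0, -0.7, 0, 0.2], [0, 0, -0.7, 0, 0.2], [0, 0, -0.6, 0, 0.2], [0, 0, -0.4, 0, 0.2], [0, 0, -0.25, 0, 0.2], [0, 0, -0.1, 0, 0.2], [0, 0, 0, 0, 0.2]],
  ],
)

```text
clock: 34.58
eef_pos: [0.4414, 0.1019, 0.0692]
tool_rot: [-0.021, 1.0, -0.004, 0.0]
ft_force: [-0.5, -0.5, -0.1]
grip_width: 0.0515
grasp_force: 0.0
```

Call:
apply_moves(
  targets=[
    [[0, 0, 0, 0, -1], [0, 0, 0, 0, -1], [0, 0, 0, 0, -1], [0, 0, 0, 0, -1], [0, 0, 0, 0, -1], [0, 0, 0, 0, -1]],
  ],
)

```text
clock: 35.08
eef_pos: [0.4432, 0.1026, 0.0712]
tool_rot: [-0.021, 1.0, -0.003, 0.003]
ft_force: [0.6, -0.6, 6.3]
grip_width: 0.0286
grasp_force: 60.2
```

Call:
apply_moves(
  targets=[
    [[0, 0, 0.1, 0, -1], [0, 0, 0.15, 0, -1], [0, 0, 0.2, 0, -1], [0, 0, 0.3, 0, -1], [0, 0, 0.4, 0, -1], [0, 0, 0.4, 0, -1], [0, 0, 0.4, 0, -1], [0, 0, 0, 0, -1]],
  ],
)

```text
clock: 35.75
eef_pos: [0.4436, 0.1027, 0.1508]
tool_rot: [-0.021, 1.0, -0.003, 0.004]
ft_force: [-0.0, 0.8, -1.9]
grip_width: 0.0285
grasp_force: 65.8
```

```bash
python3 -c "
from h import *;st();js();p,d=snap('scene');P=cloud('scene',d);o=get_obs()['eef_pos']
k=(np.abs(P[...,:2]-o[:2]).max(2)<.05)&(P[...,2]>.05)&(p.min(2)>150)&(d>0);print(k.sum(),P[k].min(0),P[k].max(0))"
```

```text
t 35.75 tcp [0.4436 0.1027 0.1508] yline 92.35 tilt -1.0 w 0.0285 g 65.8 F [-0.   0.8 -1.9]
J [ 0.232  0.197 -0.25   1.118 -0.007  0.191]
2997 [0.39300776 0.052654   0.09699791] [0.49292921 0.15249522 0.6298444 ]
```

Call:
apply_moves(
  targets=[
    [[0.5, -0.45, 0, 0.3, -1], [0.7, -0.62, 0, 0, -1], [0.7, -0.62, 0, 0, -1], [0.7, -0.62, 0, 0, -1], [0.7, -0.62, 0, 0, -1], [0.7, -0.62, 0, 0, -1], [0.7, -0.62, 0, 0, -1], [0.64, -0.55, 0, 0, -1]],
  ],
)

```text
clock: 36.47
eef_pos: [0.6559, -0.0882, 0.1456]
tool_rot: [-0.023, 1.0, -0.003, -0.0]
ft_force: [0.1, 0.0, -2.0]
grip_width: 0.0286
grasp_force: 65.7
```

Call:
apply_moves(
  targets=[
    [[0, 0, 0, 0, -1], [0, 0, 0, 0, -1], [0, 0, 0, 0, -1]],
  ],
)

```text
clock: 36.72
eef_pos: [0.6542, -0.0863, 0.1457]
tool_rot: [-0.023, 1.0, -0.003, -0.001]
ft_force: [-0.1, 0.5, -1.8]
grip_width: 0.0288
grasp_force: 65.7
```

```bash
python3 -c "
from h import *;st();js()"
```

```text
t 36.72 tcp [ 0.6542 -0.0863  0.1457] yline 92.64 tilt -1.0 w 0.0288 g 65.7 F [-0.1  0.5 -1.8]
J [-0.128  0.602  0.349  1.319 -0.006 -0.174]
```

Call:
apply_moves(
  targets=[
    [[0.06, 0.01, -0.2, 0, -1], [0, 0, -0.4, 0, -1], [0, 0, -0.4, 0, -1], [0, 0, -0.35, 0, -1], [0, 0, -0.2, 0, -1], [0, 0, -0.1, 0, -1], [0, 0, 0, 0, -1], [0, 0, 0, 0, -1]],
  ],
)

```text
clock: 37.38
eef_pos: [0.6583, -0.0856, 0.0828]
tool_rot: [-0.023, 1.0, -0.003, 0.002]
ft_force: [-0.5, -0.1, -2.1]
grip_width: 0.0287
grasp_force: 65.6
```

Call:
apply_moves(
  targets=[
    [[0, 0, -0.05, 0, -1], [0, 0, 0, 0, -1], [0, 0, 0, 0, -1]],
  ],
)

```text
clock: 37.63
eef_pos: [0.6585, -0.0861, 0.0809]
tool_rot: [-0.023, 1.0, -0.004, 0.002]
ft_force: [-1.4, -1.2, -1.8]
grip_width: 0.0283
grasp_force: 65.6
```

Call:
apply_moves(
  targets=[
    [[0, 0, -0.08, 0, -1], [0, 0, 0, 0, -1], [0, 0, 0, 0, -1]],
  ],
)

```text
clock: 37.88
eef_pos: [0.6579, -0.0861, 0.0767]
tool_rot: [-0.023, 1.0, -0.003, 0.001]
ft_force: [0.5, 0.2, -1.5]
grip_width: 0.0286
grasp_force: 65.6
```

Call:
apply_moves(
  targets=[
    [[0, 0, -0.04, 0, -1], [0, 0, 0, 0, -1], [0, 0, 0, 0, -1]],
  ],
)

```text
clock: 38.13
eef_pos: [0.6582, -0.0861, 0.0764]
tool_rot: [-0.023, 1.0, -0.004, 0.002]
ft_force: [-3.0, 0.2, 4.1]
grip_width: 0.0285
grasp_force: 66.3
```

Call:
apply_moves(
  targets=[
    [[0, 0, 0, 0, 0.1], [0, 0, 0, 0, 0.1], [0, 0, 0, 0, 0.1], [0, 0, 0.3, 0, 0.1], [0, 0, 0.8, 0, 0.1], [0, 0, 0.8, 0, 0.1], [0, 0.5, 0, 0, 0.06], [-0.05, 0.8, 0, 0, 0.06]],
  ],
)

```text
clock: 38.8
eef_pos: [0.6587, -0.0368, 0.1545]
tool_rot: [-0.021, 1.0, -0.004, 0.005]
ft_force: [0.2, 1.3, 0.0]
grip_width: 0.0455
grasp_force: 0.0
```

Call:
apply_moves(
  targets=[
    [[-0.05, 0.8, 0, 0, 0.06], [-0.05, 0.8, 0, 0, 0.06], [-0.04, 0.37, 0, 0, 0.06], [0, 0, 0, 0, 0.06], [0, 0, 0, 0, 0.06]],
  ],
)

```text
clock: 39.22
eef_pos: [0.6506, 0.0453, 0.1512]
tool_rot: [-0.024, 1.0, -0.004, 0.001]
ft_force: [0.9, -1.0, -0.6]
grip_width: 0.0456
grasp_force: 0.0
```

```bash
python3 -c "
from h import *;look();js()"
```

```text
t 39.22 tcp [0.6506 0.0453 0.1512] yline 92.76 tilt -1.0 w 0.0456 g 0.0 F [ 0.9 -1.  -0.6]
tang 135 Y [-0.0894 -0.0608] mid -0.0753 X 0.0005 z 0.1035 rect ((657.1212768554688, -85.8336410522461), (25.416383743286133, 28.53488540649414), 0.3972913920879364)
saddle 119 Y [-0.1147 -0.0552] z 0.0657
jawtops Y [ 0 16 34 33 35 29 13  0  0  0  0  1  0  0  5  0  0  0  0  0  0  0  0  0
 14 30 14  0  0  0  0]
J [ 0.072  0.58   0.326  1.314 -0.008  0.025]
```

Call:
apply_moves(
  targets=[
    [[0, 0, -0.3, 0, 0.06], [0, 0, -0.5, 0, 0.06], [0, 0, -0.6, 0, 0.06], [0, 0, -0.5, 0, 0.06], [0, 0, -0.3, 0, 0.06], [0, 0, -0.2, 0, 0.06], [0, 0, 0, 0, 0.06], [0, 0, 0, 0, 0.06]],
  ],
)

```text
clock: 39.93
eef_pos: [0.6507, 0.0435, 0.0553]
tool_rot: [-0.022, 1.0, -0.004, 0.001]
ft_force: [-0.1, 0.0, 0.1]
grip_width: 0.0455
grasp_force: 0.0
```

Call:
apply_moves(
  targets=[
    [[0, 0, 0, 0, -1], [0, 0, 0, 0, -1], [0, 0, 0, 0, -1], [0, 0, 0, 0, -1], [0, 0, 0, 0, -1], [0, 0, 0, 0, -1]],
  ],
)

```text
clock: 40.43
eef_pos: [0.6518, 0.0442, 0.0571]
tool_rot: [-0.023, 1.0, -0.004, 0.003]
ft_force: [-0.6, -2.6, 5.9]
grip_width: 0.0226
grasp_force: 61.0
```

Call:
apply_moves(
  targets=[
    [[0, -0.17, 0, 0, -1], [0.01, -0.17, 0, 0, -1], [0.01, -0.17, 0, 0, -1], [0.01, -0.17, 0, 0, -1], [0, -0.17, 0, 0, -1], [0.01, -0.17, 0, 0, -1], [0.01, -0.17, 0, 0, -1], [0, 0, 0, 0, -1]],
  ],
)

```text
clock: 41.1
eef_pos: [0.654, -0.0007, 0.0572]
tool_rot: [-0.024, 1.0, -0.001, 0.003]
ft_force: [-0.3, 4.2, 5.3]
grip_width: 0.0226
grasp_force: 61.0
```

Call:
apply_moves(
  targets=[
    [[0, 0, 0, 0, -1], [0, 0, 0, 0, -1]],
  ],
)

```text
clock: 41.27
eef_pos: [0.654, -0.0008, 0.0571]
tool_rot: [-0.024, 1.0, -0.002, 0.003]
ft_force: [0.1, 3.0, 6.0]
grip_width: 0.0225
grasp_force: 61.0
```

Call:
apply_moves(
  targets=[
    [[0, -0.1, 0, 0, -1], [0.01, -0.1, 0, 0, -1], [0, -0.1, 0, 0, -1], [0, 0, 0, 0, -1], [0, 0, 0, 0, -1]],
  ],
)

```text
clock: 41.68
eef_pos: [0.6544, -0.0107, 0.0571]
tool_rot: [-0.025, 1.0, -0.0, 0.003]
ft_force: [-0.3, 7.6, 5.5]
grip_width: 0.0221
grasp_force: 61.0
```

```bash
cat >> h.py <<'E'
def gap():
    look();p,d=snap('scene');P=cloud('scene',d);X,Y,z=cal(P,d);Y=Y+.0027
    k=(abs(X)<.02)&(p.max(2)<75)&(abs(Y+.005)<.03)&(z>.066)&(z<.086);print('post',k.sum(),np.percentile(Y[k],[2,50,98]).round(4))
    k=(abs(X)<.02)&(Y<-.03)&(Y>-.12)&(z>.095)&(z<.112);print('tang',k.sum(),np.percentile(Y[k],[2,50,98]).round(4),'z',np.median(z[k]))
E
python3 -c "
from h import *;gap()"
```

```text
t 41.68 tcp [ 0.6544 -0.0107  0.0571] yline 92.81 tilt -1.0 w 0.0221 g 61.0 F [-0.3  7.6  5.5]
tang 113 Y [-0.0937 -0.0698] mid -0.0817 X 0.0004 z 0.1037 rect ((657.8609008789062, -92.71463012695312), (25.78931999206543, 23.891828536987305), 0.0527290403842926)
saddle 61 Y [-0.1149 -0.0742] z 0.0651
jawtops Y [ 0 20 34 32 32 32  2  0  1  1  1  0  0  0  0  0  0  0  0  0  0  0  0  0
  0  0  0  0  0  0  0]
post 72 [-0.0154  0.0008  0.0112]
tang 115 [-0.0925 -0.0778 -0.0637] z 0.1019499704323521
```

Call:
apply_moves(
  targets=[
    [[0, -0.08, 0, 0, -1], [0, -0.06, 0, 0, -1], [0, 0, 0, 0, -1], [0, 0, 0, 0, -1], [0, 0, 0, 0, -1], [0, 0, 0, 0, -1]],
  ],
)

```text
clock: 42.28
eef_pos: [0.6547, -0.0148, 0.0572]
tool_rot: [-0.025, 1.0, 0.001, 0.004]
ft_force: [0.4, 11.4, 4.8]
grip_width: 0.0223
grasp_force: 60.9
```

```bash
python3 -c "
from h import *;gap()"
```

```text
t 42.28 tcp [ 0.6547 -0.0148  0.0572] yline 92.87 tilt -1.0 w 0.0223 g 60.9 F [ 0.4 11.4  4.8]
tang 82 Y [-0.0936 -0.077 ] mid -0.085 X 0.0005 z 0.1039 rect ((657.8403930664062, -96.15747833251953), (23.754117965698242, 16.60468864440918), 0.8098315596580505)
saddle 57 Y [-0.1197 -0.0803] z 0.0655
jawtops Y [ 0 17 28 34 32 33  1  0  0  0  0  0  0  0  0  0  0  0  0  0  0  0  0  0
  0  0  0  0  0  0  0]
post 75 [-0.0137 -0.0032  0.0066]
tang 114 [-0.0928 -0.0787 -0.0343] z 0.1018554539813109
```

Call:
apply_moves(
  targets=[
    [[0, -0.06, 0, 0, -1], [0, 0, 0, 0, -1], [0, 0, 0, 0, -1], [0, 0, 0, 0, -1], [0, 0, 0, 0, -1], [0, 0, 0, 0, -1]],
  ],
)

```text
clock: 42.88
eef_pos: [0.6548, -0.0164, 0.0572]
tool_rot: [-0.025, 1.0, 0.002, 0.004]
ft_force: [1.1, 13.2, 6.0]
grip_width: 0.0222
grasp_force: 60.9
```

```bash
python3 -c "
from h import *;gap()"
```

```text
t 42.88 tcp [ 0.6548 -0.0164  0.0572] yline 92.9 tilt -1.0 w 0.0222 g 60.9 F [ 1.1 13.2  6. ]
tang 70 Y [-0.0938 -0.0792] mid -0.0863 X 0.0003 z 0.1035 rect ((657.6445922851562, -97.37699890136719), (14.718552589416504, 23.82583236694336), 89.05150604248047)
saddle 51 Y [-0.1216 -0.0825] z 0.0641
jawtops Y [ 0 16 34 30 35 30  2  0  0  0  0  0  0  0  0  0  0  0  0  0  0  0  0  0
  0  0  0  0  0  0  0]
post 71 [-0.0139 -0.0044  0.0058]
tang 123 [-0.0927 -0.0776 -0.0327] z 0.10165953826287932
```

Spring pressed about 8 mm on the narrow shoe. Now I open the jaws fully.

Call:
apply_moves(
  targets=[
    [[0, 0.2, 0, 0, -1], [-0.01, 0.22, 0, 0, -1], [-0.01, 0.22, 0, 0, -1], [-0.01, 0.22, 0, 0, -1], [-0.01, 0.22, 0, 0, -1], [-0.01, 0.22, 0, 0, -1], [-0.01, 0.22, 0, 0, -1], [0, 0.1, 0, 0, -1]],
  ],
)

```text
clock: 43.65
eef_pos: [0.652, 0.0404, 0.0571]
tool_rot: [-0.023, 1.0, -0.006, 0.003]
ft_force: [-0.4, -7.7, 6.6]
grip_width: 0.0224
grasp_force: 61.1
```

Call:
apply_moves(
  targets=[
    [[0, 0.1, 0, 0, -1], [0, 0.05, 0, 0, -1], [0, 0, 0, 0, -1], [0, 0, 0, 0, -1]],
  ],
)

```text
clock: 43.98
eef_pos: [0.6516, 0.0464, 0.0571]
tool_rot: [-0.023, 1.0, -0.005, 0.003]
ft_force: [-0.7, -4.8, 6.6]
grip_width: 0.0229
grasp_force: 61.1
```

Call:
apply_moves(
  targets=[
    [[0, 0, 0, 0, 0.06], [0, 0, 0, 0, 0.06], [0, 0, 0, 0, 0.06], [0, 0, 0.5, 0, 0.06], [0, 0, 0.9, 0, 0.06], [0, 0, 0.9, 0, 0.06], [0.03, -0.4, 0.2, 0, 0.1], [0.03, -0.8, 0, 0, 0.2]],
  ],
)

```text
clock: 44.65
eef_pos: [0.6558, 0.0035, 0.1601]
tool_rot: [-0.026, 1.0, -0.003, 0.006]
ft_force: [0.7, -1.0, -0.6]
grip_width: 0.0514
grasp_force: 0.0
```

Call:
apply_moves(
  targets=[
    [[0.03, -0.8, 0, 0, 0.2], [0.03, -0.8, 0, 0, 0.2], [0.03, -0.6, 0, 0, 0.2], [0, 0, 0, 0, 0.2], [0, 0, 0, 0, 0.2]],
  ],
)

```text
clock: 45.07
eef_pos: [0.6563, -0.0894, 0.1548]
tool_rot: [-0.022, 1.0, -0.003, 0.001]
ft_force: [-0.7, 0.2, -0.9]
grip_width: 0.0514
grasp_force: 0.0
```

```bash
python3 -c "
from h import *;look();js()"
```

```text
t 45.07 tcp [ 0.6563 -0.0894  0.1548] yline 92.51 tilt -1.0 w 0.0514 g 0.0 F [-0.7  0.2 -0.9]
jawtops Y [ 0  0  0  0  0  0  0  0  0  0  0  0  0  0  0  0  0  0  0  0  0  0  0  0
  0 33 33 35 22  0  0]
post [0.0458 0.0574 0.0682]
J [-0.131  0.599  0.368  1.337 -0.006 -0.176]
```

Call:
apply_moves(
  targets=[
    [[0.02, 0, -0.3, 0, 0.2], [0, 0, -0.5, 0, 0.2], [0, 0, -0.5, 0, 0.2], [0, 0, -0.4, 0, 0.2], [0, 0, -0.2, 0, 0.2], [0, 0, -0.08, 0, 0.2], [0, 0, 0, 0, 0.2], [0, 0, 0, 0, 0.2]],
  ],
)

```text
clock: 45.78
eef_pos: [0.658, -0.0875, 0.0771]
tool_rot: [-0.024, 1.0, -0.003, 0.002]
ft_force: [-0.6, -0.5, 0.5]
grip_width: 0.0513
grasp_force: 0.0
```

Call:
apply_moves(
  targets=[
    [[0, 0, 0, 0, -1], [0, 0, 0, 0, -1], [0, 0, 0, 0, -1], [0, 0, 0, 0, -1], [0, 0, 0, 0, -1], [0, 0, 0, 0, -1]],
  ],
)

```text
clock: 46.28
eef_pos: [0.6585, -0.0883, 0.0778]
tool_rot: [-0.023, 1.0, -0.004, 0.003]
ft_force: [0.0, -1.0, 5.9]
grip_width: 0.0287
grasp_force: 60.3
```

Call:
apply_moves(
  targets=[
    [[0, 0, 0.3, 0, -1], [0, 0, 0.6, 0, -1], [0, 0, 0.8, 0, -1], [0, 0, 0.6, 0, -1], [0, 0, 0, 0, -1], [0, 0, 0, 0, -1]],
  ],
)

```text
clock: 46.78
eef_pos: [0.6581, -0.0882, 0.1694]
tool_rot: [-0.023, 1.0, -0.004, 0.003]
ft_force: [0.4, 0.6, -3.4]
grip_width: 0.0286
grasp_force: 59.6
```

```bash
python3 -c "
from h import *;st();js();p,d=snap('top');tray(p,(395,500,205,305))"
```

```text
t 46.78 tcp [ 0.6581 -0.0882  0.1694] yline 92.65 tilt -1.0 w 0.0286 g 59.6 F [ 0.4  0.6 -3.4]
J [-0.13   0.593  0.396  1.367 -0.006 -0.177]
tray ((527.3450927734375, -324.04547119140625), (119.56590270996094, 123.24119567871094), 3.5792157649993896)
```

Call:
apply_moves(
  targets=[
    [[-0.25, -0.45, 0, 0, -1], [-0.43, -0.78, 0, 0, -1], [-0.43, -0.78, 0, 0, -1], [-0.43, -0.78, 0, 0, -1], [-0.43, -0.78, 0, 0, -1], [-0.43, -0.78, 0, 0, -1], [-0.43, -0.78, 0, 0, -1], [-0.43, -0.78, 0, 0, -1]],
  ],
)

```text
clock: 47.5
eef_pos: [0.5243, -0.3248, 0.1651]
tool_rot: [-0.023, 1.0, -0.002, -0.001]
ft_force: [-0.2, -0.6, -1.9]
grip_width: 0.0284
grasp_force: 59.6
```

Call:
apply_moves(
  targets=[
    [[0, 0, 0, 0, -1], [0, 0, 0, 0, -1], [0, 0, 0, 0, -1]],
  ],
)

```text
clock: 47.75
eef_pos: [0.5258, -0.3238, 0.1659]
tool_rot: [-0.023, 1.0, -0.002, -0.0]
ft_force: [0.0, 0.6, -2.3]
grip_width: 0.0288
grasp_force: 59.8
```

```bash
python3 -c "
from h import *;st();js();p,d=snap('top');P=cloud('top',d);print(onplane('scene',[[186,250],[230,242],[231,274],[184,281]],.022).round(3));p,d=snap('scene');tray(p,(165,250,225,295),'scene')"
```

```text
t 47.75 tcp [ 0.5258 -0.3238  0.1659] yline 92.61 tilt -1.0 w 0.0288 g 59.8 F [ 0.   0.6 -2.3]
J [-0.55   0.501  0.234  1.301 -0.004 -0.596]
[[ 0.492 -0.385  0.022]
 [ 0.485 -0.26   0.022]
 [ 0.59  -0.262  0.022]
 [ 0.592 -0.389  0.022]]
tray ((498.55517578125, -328.9768981933594), (201.04449462890625, 121.9505844116211), 3.3084781169891357)
```

Call:
apply_moves(
  targets=[
    [[0, 0, -0.3, 0, -1], [0, 0, -0.5, 0, -1], [0, 0, -0.6, 0, -1], [0, 0, -0.5, 0, -1], [0, 0, -0.3, 0, -1], [0, 0, -0.2, 0, -1], [0, 0, 0, 0, -1], [0, 0, 0, 0, -1]],
  ],
)

```text
clock: 48.52
eef_pos: [0.5274, -0.3236, 0.072]
tool_rot: [-0.024, 1.0, -0.003, 0.001]
ft_force: [0.3, 0.3, -1.9]
grip_width: 0.0287
grasp_force: 59.8
```

Call:
apply_moves(
  targets=[
    [[0, 0, -0.08, 0, -1], [0, 0, 0, 0, -1], [0, 0, 0, 0, -1]],
  ],
)

```text
clock: 48.77
eef_pos: [0.5275, -0.3247, 0.0698]
tool_rot: [-0.023, 1.0, -0.004, 0.002]
ft_force: [0.2, -0.6, -1.7]
grip_width: 0.0284
grasp_force: 59.8
```

Call:
apply_moves(
  targets=[
    [[0, 0, -0.14, 0, -1], [0, 0, 0, 0, -1], [0, 0, 0, 0, -1]],
  ],
)

```text
clock: 49.02
eef_pos: [0.5265, -0.3244, 0.063]
tool_rot: [-0.023, 1.0, -0.003, 0.001]
ft_force: [0.0, -0.9, -1.9]
grip_width: 0.0286
grasp_force: 59.8
```

Call:
apply_moves(
  targets=[
    [[0, 0, -0.05, 0, -1], [0, 0, 0, 0, -1], [0, 0, 0, 0, -1]],
  ],
)

```text
clock: 49.27
eef_pos: [0.527, -0.3247, 0.0619]
tool_rot: [-0.023, 1.0, -0.004, 0.002]
ft_force: [-0.6, -0.2, 1.9]
grip_width: 0.029
grasp_force: 60.2
```

Contact with the tray floor. I release and withdraw to one side.

Call:
apply_moves(
  targets=[
    [[0, 0, 0, 0, 0.1], [0, 0, 0, 0, 0.2], [0, 0, 0, 0, 0.2], [0, 0, 0.3, 0, 0.2], [0, 0, 0.8, 0, 0.2], [0, 0, 0.9, 0, 0.2], [0, 0, 0.9, 0, 0.2], [-0.7, 0, 0.3, 0, 0.2]],
  ],
)

```text
clock: 49.93
eef_pos: [0.5053, -0.3262, 0.1955]
tool_rot: [-0.025, 1.0, -0.007, 0.007]
ft_force: [0.9, -0.8, 1.0]
grip_width: 0.0514
grasp_force: 0.0
```

Call:
apply_moves(
  targets=[
    [[-0.9, 0, 0, 0, 0.2], [-0.9, 0, 0, 0, 0.2], [-0.9, 0, 0, 0, 0.2], [-0.9, 0, 0, 0, 0.2], [-0.5, 0, 0, 0, 0.2], [0, 0, 0, 0, 0.2], [0, 0, 0, 0, 0.2], [0, 0, 0, 0, 0.2]],
  ],
)

```text
clock: 50.6
eef_pos: [0.3357, -0.3249, 0.1898]
tool_rot: [-0.023, 1.0, -0.004, 0.002]
ft_force: [-0.4, 0.6, 0.6]
grip_width: 0.0512
grasp_force: 0.0
```

```bash
python3 -c "
from h import *;p=stood(.527,-.324);p=stood(.49,.34);look();tray(p,(395,500,205,305))
cv2.imwrite('pics/end.png',p)
g=p[225:322,135:205];print(onplane('top',[[145,232],[197,234],[194,315],[143,313]],.022).round(3))"
```

```text
tang 138 [ 0.5261 -0.3232  0.0874] ((526.03271484375, -323.60821533203125), (23.903339385986328, 30.819408416748047), 4.9932427406311035)
saddle 249 [ 0.5252 -0.3211  0.0493] slope [0.007 0.011]
tang 150 [0.4878 0.3425 0.0874] ((488.19134521484375, 343.6612548828125), (25.91826629638672, 30.383853912353516), 60.3612060546875)
saddle 326 [0.4873 0.3386 0.0498] slope [0.005 0.004]
t 50.7 tcp [ 0.3361 -0.3247  0.1894] yline 92.71 tilt -1.0 w 0.0512 g 0.0 F [ 0.2 -0.1 -0.2]
jawtops Y [ 0 19 31 33 33 28 13  0  0  0  0  0  0  0  0  0  0  0  0  0  0  0  0  0
  0 32 33 34 19  0  0]
post [0.0457 0.0576 0.068 ]
tray ((527.25244140625, -324.0363464355469), (119.41281127929688, 123.21246337890625), 3.609741687774658)
[[0.592 0.401 0.022]
 [0.585 0.273 0.022]
 [0.388 0.28  0.022]
 [0.395 0.404 0.022]]
```

View pics/end.png

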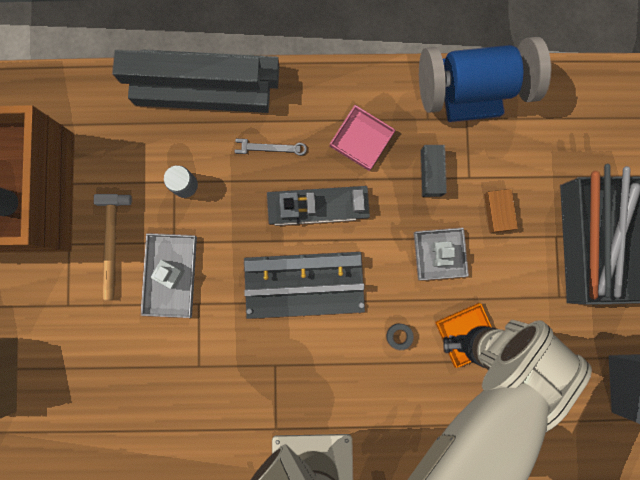

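The final picture shows the middle shoe standing in the large tray (167,273) and the narrow one standing in the small steel tray (446,252). The rail is empty, the caliper is open about 94 mm (post at 290,205), and the bystanders are in place.

```bash
python3 -c "
from h import *;print(order.job_done())"
```

```text
the job is handed in; nothing more can be done
None
```

I handed the job in with both shoes that were on the rail measured and sorted: the middle one (50 mm) stands in the larger tray and the narrow one (40 mm) in the smaller. The wide shoe was absent, the caliper is open about 94 mm by camera, and no verdict came back.

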